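# Torque the gearbox filler plug with a click wrench

### The arm

A 6-joint arm with a two-finger parallel gripper is mounted at the origin on a cart in front of the work surface, level with it; the furniture and walls round the work are solid. World frame = base frame: x ahead of the robot, y to its left, z up, the work surface at z = 0. Lengths are in m, angles in rad, forces in N, time in s.
With the tool pointing down it reaches from about 0.35 to 0.85 m from the base axis. Payload 8.1 kg.
Tool frame: the origin (TCP) lies on the centre line of the jaws, within the pads' length; the fingertips stand 19 mm ahead of it and the grasp point (between the pads) is the TCP (robot.tips_ahead is the distance from the TCP to the fingertips, in m); y points along the fingers, z is the direction in which the jaws open and shut, and the axes are right-handed (so a half turn about y gives the same grasp; the last joint's range is limited). The gripper opens to 93 mm and grips with 3 to 60 N. Pads are 15 mm wide; open, the fingers measure 128 mm over their backs; the gripper's body (75 mm by 188 mm) begins 65 mm behind the grasp point.
Start: joints at [1.108, 0.13, 1.488, -0, 1.523, -0.085], TCP at [0.221, 0.558, 0.238] pointing down, gripper open.
Joint ranges: [-2.96, 2.96], [-0.89, 2.26], [0.02, 2.5], [-1.34, 4.48], [0, 2.73], [-2.66, 2.66]. Speed limits (rad/s): [2.39, 2.39, 2.79, 3.14, 3.14, 3.14].

### API

Orientations are given as a rotation vector (axis times angle).
In Python, from plant import robot, imaging, models gives the robot as it stands.
- The arm moves only by the tool carry_out, never from a script. Its argument "motion" is one flat list of numbers, 7 for each row, row after row: the shift along the tool's x, y, z in m, then the turn, a rotation vector about the tool's x, y, z in degrees, then the opening, from -1 (shut) to 1 (fully open). A call has exactly 5 rows; each row shifts and turns the pose as measured when the row begins, along the tool's axes as they then stand; what a row does not reach is not made up. A row lasts 1/10 s, in which the tool goes at most 50 mm and 8.59 degrees, less where a joint would pass 70% of its speed; a pose out of reach is approached as far as the arm can. A call is refused whole if a number of a shift passes 0.05 or a number of a turn 8.59, either way. A call with a gripper value outside its range is refused whole. The fingers move at their own pace and stop on an object; "squeeze" is the grip in N (left out, the last holds). Time passes only in rows, so rows that do not move let the fingers close, or fill a call up. It gives the time, the measured TCP pose, the force and the opening at its end, in the units of the state.
- robot.read_state(): the state, without advancing time (a new reading comes with each control period).
- imaging.read_camera(name): name is "scene" or "top" or "wrist"; returns the picture (420x560x3 uint8, blue, green, red); there is no depth.
- imaging.camera_model(name): a dict with "K" (3x3 intrinsics, pixels), "position" and "orientation" of the camera in the world. Camera axes: x right, y down, z forward; pixel columns grow to the right and rows downward; lengths in m; the calibration is good to about 2 mm. A picture is of the moment at which its call begins: read the wrist's pose just before it. camera_model takes no time and is no camera call; for the wrist camera it gives the pose at the moment of the call.
- robot.close_job(): hands the job in, once; it reports no verdict.
Trained networks look in the newest picture that a camera, given by its name, has taken for a name from the list of things; names that differ only in an ending like _2 or _b are one class to them, and where a whole thing is asked for, a point or a joint stands for the part that bears it (a point fixed in the world has none). Each returns a list of dicts, best first, with "confidence" (0 to 1); they miss things now and then, are a little off and sometimes report something else, mostly with a low value. They report only what shows in the picture. A call takes as long as a camera call.
- models.outline_of(camera, thing): "pixels" (420x560 bool, what is visible of it) and "pixel" ([column, row] in pixels, amid what is visible of it).
The state is a dict: "t": time; "q": joint angles; "dq": joint speeds; "joint_torque": joint torques, N m; "tool_pos": TCP position; "orientation": TCP orientation; "force": force on the tool from outside, world axes, zero at the start; "wrist_torque": the same for the moment, N m; "opening": finger opening in m.
Only numpy, scipy, OpenCV 4.12 (cv2) and the standard library are available. Lean on these libraries where they do the work, as an engineer would, in place of code of your own. Each camera call takes 0.05 s, during which the arm holds its last target.

### The job

The small gearbox has been refilled with oil: take the click wrench from the rubber mat, fit its ring fully down over the brass filler plug on top and tighten the plug (clockwise seen from above) until the wrench clicks over. Stop pulling the moment it lets go, well before the handle runs on to its end stop and overtightens the plug, and do not loosen the plug again. Then take the wrench off and lay it flat on the mat, leaving the oil can, the steel dish, the small spanner and the marker alone.

Things in the scene. Friction and masses are not known exactly. Their poses are not given: they have to be found in the camera images.
- wrench_grip (a point): Middle of the dark handle sleeve of the loose click wrench (0.4 kg, 265 mm long, flat underside). Sleeve: bar 26 mm wide, 22 high, 115 long, this point half-way up it. x points along the wrench from handle to head, z up. A 20 mm wide steel neck leads to the round head (56 mm across, 18 high); all lie flat together. Balance point about 55 mm from here towards the head.
- wrench_socket (a point): Centre of the square hole through the wrench's head, level with the underside: 150 mm ahead of wrench_grip, 11 mm lower. Hole 28 mm across flats, two flats facing along x (away from the handle). The hole is in a ring that turns in the head about the hole's axis, held by a preset spring toggle; seen here is the ring's turn.
- wrench_head (a point): The same point as wrench_socket, on the head. The ring hardly gives (0.03 rad) up to the set torque, 1.2 N m (7 to 8 N sideways at wrench_grip); then, pulled clockwise seen from above, it lets go (the click): the handle turns on over it by up to 0.2 rad, the force falling steadily to about a sixth, to a rigid end stop. Let back, the ring springs home.
- plug_square (a point): Foot of the brass plug's square head, on its axis, at the top of its round flange (43 mm across), where the wrench's underside rests when the ring is fully down. Square 26 mm across flats, 14 mm high above here, its top 4 mm a crown narrowing to 19 mm. Two flats face along x; z up. It turns about z.
- plug_top (a point): Centre of the top of the plug's square, 14 mm above plug_square. Clockwise seen from above tightens. Hand-tight now: stiff from the first, the torque climbing with the turn to the wrench's set torque after 0.1 to 0.6 rad, not seen from its pose; the ring's play on the square is about 0.08 rad each way besides. It stays where it is left.
- washer_edge (a point): Centre of the soft copper washer (47 mm across) under the plug's flange, 78.5 mm above gearbox_foot when unsqueezed and 4.5 mm below plug_square. Tightening squeezes it by 0.3 mm per rad of turn, far too little to be measured from its pose.
- gearbox_foot (a point): Centre of the underside of the fixed gearbox's steel base plate, on the bench. Plate 140 mm along x, 160 along y; light grey housing 92 x 104 mm, 72 mm high, a shaft out to 92 mm on +y; the plug stands on top on its axis, plug_square 83 mm above here. x points away from the robot when unturned.
- mat_top (a point): Centre of the top of the black rubber mat on which the wrench lies, fixed to the bench: 160 mm along x, 270 mm along y, 4 mm thick.
- oiler: Green thumb oil can, 70 mm across, 160 mm high, beside the gearbox. Origin: centre of its underside. Leave it alone.
- dish: Shallow steel dish, 114 mm across, 19 mm high. Origin: centre of its underside. Leave it alone.
- spanner: Small combination spanner, 159 x 28 x 6 mm, lying along its x. Origin: centre of its underside. Leave it alone.
- marker: Paint marker, 127 mm long, 15 mm thick, lying along its y. Origin: its middle, on the bench. Leave it alone.

How it is judged:
On the way, in this order (a step that is already met when the one before it is completed fails the run):
1. the wrench's ring is fully down over the plug's square head (horizontal distance between wrench_socket and plug_square below 0.003 m and z of wrench_socket in the frame of plug_square between -0.004 and 0.004 m), for 0.1 s.
2. the wrench clicks over on the plug (all of step 1 and angle between the x axis of wrench_grip and the x axis of wrench_socket, either way round above 0.06 rad), for 0.03 s.
At the end, for the whole second after the job is handed in: The plug is as tight as the click left it (its soft washer squeezed by 0.15 to 0.225 mm), the wrench's ring has sprung home (0.02 rad), and the wrench lies flat (0.06 rad) on the mat, the middle of its handle and the centre of its head both over the mat (8 mm outside allowed) (z of washer_edge in the frame of gearbox_foot between 0.078275 and 0.07835 m and angle between the x axis of wrench_grip and the x axis of wrench_socket, either way round below 0.02 rad and x of wrench_grip in the frame of mat_top between -0.088 and 0.088 m and y of wrench_grip in the frame of mat_top between -0.143 and 0.143 m and x of wrench_socket in the frame of mat_top between -0.088 and 0.088 m and y of wrench_socket in the frame of mat_top between -0.143 and 0.143 m and height (world z) of wrench_grip below 0.02 m and angle between wrench_grip's own z axis and vertical below 0.06 rad); the robot touches nothing.
It fails at once if the handle is pulled on by 0.16 rad after the click, close to its end stop (angle between the x axis of wrench_grip and the x axis of wrench_socket, either way round above 0.19 rad).
It fails at once if the plug is overtightened (its washer squeezed by more than 0.225 mm) (z of washer_edge in the frame of gearbox_foot below 0.078275 m).
It fails at once if the oil can, dish, spanner or marker is moved more than 30 mm or tipped ((distance of oiler from where it was at the start of the episode above 0.03 m or angle between oiler's own z axis and vertical above 0.5 rad) or (distance of dish from where it was at the start of the episode above 0.03 m or angle between dish's own z axis and vertical above 0.5 rad) or distance of any of spanner, marker from where it was at the start of the episode above 0.03 m).
It also fails if it takes over 59 s, if anything falls off the work surface, if the arm or the gripper's body presses on something with over 40 N, if the wrist force passes 120 N, or if a joint passes its speed limit or range.

## Working session

There is one attempt and no reset: what is moved stays moved. The work goes in short steps, Python scripts to look and compute and a tool call to move; the robot and the scene stay as the last step left them, time stands still between calls to the robot, and variables do not carry over. Pictures are saved under pics/ and viewed, and the job is handed in when it is done.

Besides the shell and the picture viewer there is one more tool, called by a JSON object that holds its "op" and its "data", one argument or row to a line. carry_out: Moves the arm, as the interface text tells. Its arguments: {"type":"object","properties":{"motion":{"type":"array","items":{"type":"number"}},"squeeze":{"type":"number"}},"required":["motion"]}

```bash
ls; mkdir -p pics; python3 - <<'E'
from plant import robot, imaging, models
import cv2,numpy as np
print(robot.read_state())
for n in ["scene","top","wrist"]:
    print(n,imaging.camera_model(n))
    cv2.imwrite(f"pics/{n}0.png",imaging.read_camera(n))
for n in ["top","scene"]:
    for t in ["wrench_grip","wrench_head","plug_square","plug_top","mat_top","gearbox_foot","oiler","dish","spanner","marker"]:
        try:
            r=models.outline_of(n,t)
            print(n,t,[(round(x['confidence'],2),x['pixel'],int(x['pixels'].sum())) for x in r[:3]])
        except Exception as e: print(n,t,e)
print(robot.read_state()['t'])
E
```

```text
pics
{'t': 0.0, 'q': array([ 1.10758165e+00,  1.31191030e-01,  1.48925820e+00, -2.97560745e-05,
        1.52301959e+00, -8.54029410e-02]), 'dq': array([-0.00050233,  0.00055297, -0.00028207,  0.00069877, -0.00011015,
        0.00057197]), 'joint_torque': array([ 8.67724466e-04, -5.59869254e+01, -4.91747653e+01,  7.64587708e-02,
        3.58495535e-02, -1.10719852e-04]), 'tool_pos': array([0.22108176, 0.55720457, 0.23658117]), 'orientation': array([-1.55221496,  0.29686461, -0.29610737]), 'force': array([-0.73417693, -0.14411719, -0.8577809 ]), 'wrist_torque': array([-0.0113488 ,  0.0135621 , -0.04543502]), 'opening': 0.09260810422097396}
scene {'K': array([[458.52067785,   0.        , 275.10400467],
       [  0.        , 458.52067785, 215.66190438],
       [  0.        ,   0.        ,   1.        ]]), 'position': array([-0.17064526,  0.9807117 ,  0.60399212]), 'orientation': array([-0.82792814,  2.18475586, -1.42280028])}
top {'K': array([[476.59099658,   0.        , 279.09693761],
       [  0.        , 476.59099658, 203.11420247],
       [  0.        ,   0.        ,   1.        ]]),
[... 488 characters left out ...]
9], 1214)]
top plug_square [(0.57, [285.7, 209.7], 278)]
top plug_top [(0.82, [287.8, 209.2], 285)]
top mat_top [(0.62, [165.5, 223.0], 6559)]
top gearbox_foot [(0.66, [289.4, 217.9], 4090)]
top oiler [(0.56, [364.0, 205.2], 809)]
top dish [(0.77, [282.8, 158.0], 1729)]
top spanner [(0.77, [204.2, 148.6], 250)]
top marker [(0.59, [400.6, 263.2], 326)]
scene wrench_grip [(0.69, [211.8, 298.2], 757)]
scene wrench_head [(0.96, [208.2, 297.8], 747)]
scene plug_square []
scene plug_top []
scene mat_top [(0.73, [213.3, 300.0], 2694)]
scene gearbox_foot [(0.7, [280.9, 242.7], 240)]
scene oiler [(0.4, [332.8, 203.3], 129)]
scene dish [(0.43, [248.8, 230.6], 38)]
scene spanner []
scene marker []
1.15
```

View pics/top0.png

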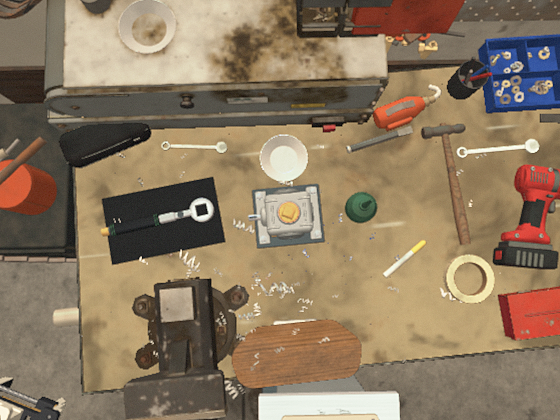

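View pics/scene0.png

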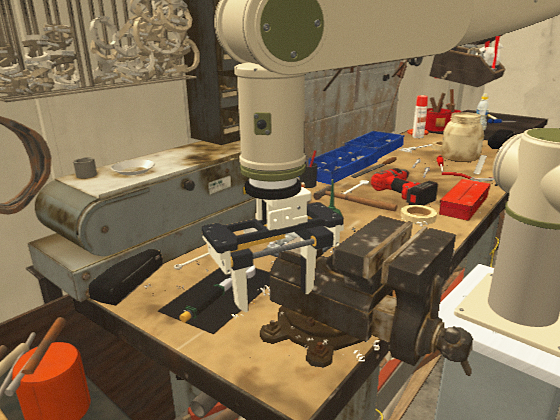

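View pics/wrist0.png

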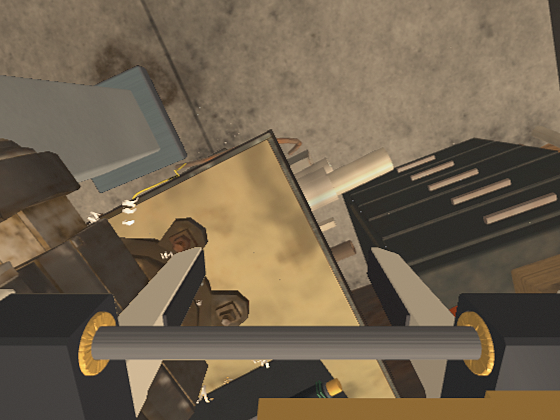

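The top view shows the mat at (165,222), with the wrench's ring at (202,210) and its handle end to the left. The plug is at (288,211), the oil can at (362,205) and the dish at (283,158).

```bash
cat > h.py <<'E'
from plant import robot, imaging, models
import cv2,numpy as np
from scipy.spatial.transform import Rotation as R
def ray(cm,uv,z):
    uv=np.atleast_2d(np.array(uv,float)); K=cm['K']
    d=np.c_[(uv[:,0]-K[0,2])/K[0,0],(uv[:,1]-K[1,2])/K[1,1],np.ones(len(uv))]
    d=d@R.from_rotvec(cm['orientation']).as_matrix().T
    p=cm['position']; s=(z-p[2])/d[:,2]
    return p+d*s[:,None]
def proj(cm,P):
    P=np.atleast_2d(np.array(P,float))
    c=(P-cm['position'])@R.from_rotvec(cm['orientation']).as_matrix()
    return np.c_[c[:,0]/c[:,2]*cm['K'][0,0]+cm['K'][0,2],c[:,1]/c[:,2]*cm['K'][1,1]+cm['K'][1,2]]
E
python3 - <<'E'
from h import *
im=cv2.imread("pics/top0.png"); cm=imaging.camera_model("top")
a=cv2.resize(im[150:270,90:240],None,fx=5,fy=5,interpolation=cv2.INTER_CUBIC)
b=cv2.resize(im[170:255,240:335],None,fx=8,fy=7,interpolation=cv2.INTER_CUBIC)
b=cv2.resize(im[170:255,240:335],None,fx=7,fy=7,interpolation=cv2.INTER_CUBIC)
cv2.imwrite("pics/a1.png",a);cv2.imwrite("pics/b1.png",b)
imaging.read_camera("top")
for t,z in [("wrench_head",.015),("mat_top",.004),("plug_top",.09),("dish",.01),("oiler",.08),("spanner",.003),("marker",.007)]:
    o=models.outline_of("top",t)
    if not o: print(t,'none');continue
    m=o[0]['pixels'].astype(np.uint8)
    r=cv2.minAreaRect(cv2.findNonZero(m)); bp=cv2.boxPoints(r)
    print(t,o[0]['confidence'],r,ray(cm,[r[0]],z).round(4),ray(cm,bp,z)[:,:2].round(3).tolist())
T=R.from_rotvec(robot.read_state()['orientation']).as_matrix();print(T.round(3))
E
```

```text
wrench_head 0.94 ((157.0141143798828, 216.98049926757812), (23.502246856689453, 115.06000518798828), 80.85836029052734) [[0.5596 0.3924 0.015 ]] [[0.568, 0.53], [0.606, 0.264], [0.551, 0.255], [0.513, 0.519]]
mat_top 0.72 ((162.415283203125, 220.57168579101562), (67.96881103515625, 116.5656967163086), 78.81120300292969) [[0.5521 0.3823 0.004 ]] [[0.607, 0.534], [0.657, 0.263], [0.497, 0.232], [0.45, 0.499]]
plug_top 0.81 ((289.0, 212.0), (18.0, 18.0), 90.0) [[0.5574 0.0852 0.09  ]] [[0.578, 0.105], [0.577, 0.065], [0.537, 0.066], [0.538, 0.105]]
dish 0.85 ((283.5, 158.0), (46.0, 47.0), 90.0) [[0.6965 0.0935 0.01  ]] [[0.754, 0.149], [0.752, 0.036], [0.64, 0.039], [0.642, 0.15]]
oiler 0.89 ((361.5, 207.99998474121094), (28.991374969482422, 31.819805145263672), 45.0) [[ 0.5645 -0.0756  0.08  ]] [[0.563, -0.028], [0.613, -0.08], [0.566, -0.123], [0.517, -0.071]]
spanner 0.52 ((196.0, 148.0), (10.0, 60.0), 90.0) [[0.7265 0.304  0.003 ]] [[0.74, 0.376], [0.738, 0.232], [0.713, 0.232], [0.715, 0.376]]
marker 0.83 ((404.4726257324219, 258.9678039550781), (6.315499782562256, 53.258827209472656), 49.57392501831055) [[ 0.4515 -0.1842  0.007 ]] [[0.418, -0.13], [0.497, -0.229], [0.485, -0.238], [0.407, -0.139]]
[[ 0.929 -0.     0.369]
 [-0.369 -0.     0.929]
 [-0.    -1.    -0.   ]]
```

```bash
sleep 1
```

```text
(no output)
```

View pics/a1.png

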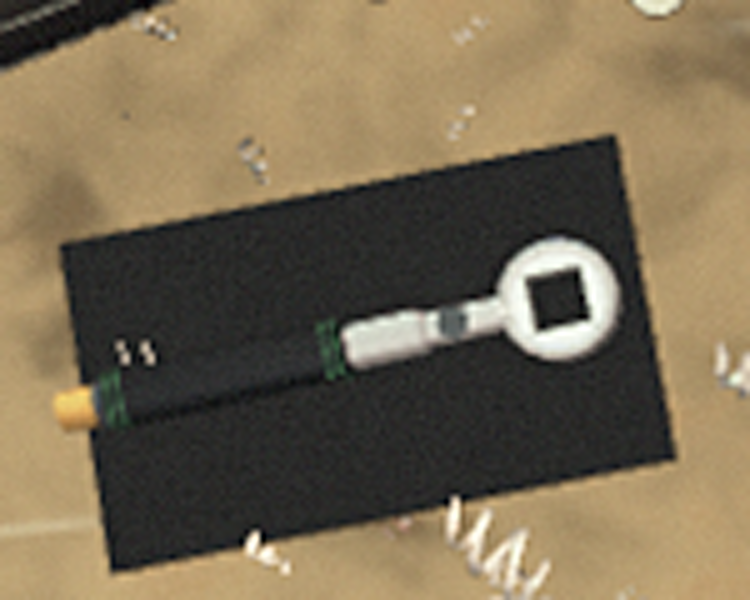

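View pics/b1.png

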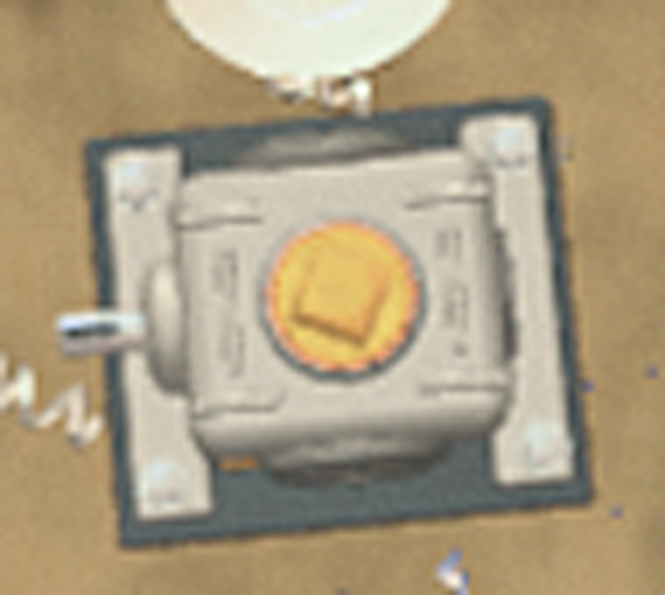

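```bash
python3 - <<'E'
from h import *
cm=imaging.camera_model("top")
f=lambda p:[np.array(q)/5+np.array([90,150])-0.4 for q in p]
hc=ray(cm,f([(557,298)]),.022)[0]; end=ray(cm,f([(56,408)]),.015)[0]
neck=ray(cm,f([(117,398),(331,349)]),.026)
print('head',hc,'end',end,'len',np.linalg.norm((hc-end)[:2]),'ang',np.degrees(np.arctan2(*(hc-end)[[1,0]])), neck)
print('bands',np.degrees(np.arctan2(*(hc-neck.mean(0))[[1,0]])), neck.mean(0))
sq=ray(cm,f([(527,283),(583,268),(595,320),(540,330)]),.022); 
for i in range(4):
    d=sq[(i+1)%4]-sq[i]; print(np.degrees(np.arctan2(d[1],d[0])),np.linalg.norm(d))
g=lambda p:[np.array(q)/7+np.array([240,170])-0.4 for q in p]
print('plug',ray(cm,g([(344,298)]),.083))
d=np.diff(ray(cm,g([(297,318),(362,343)]),.093),axis=0)[0];print(np.degrees(np.arctan2(d[1],d[0])),np.linalg.norm(d))
s=robot.read_state();print(s['t'],s['tool_pos'])
w=(hc-neck.mean(0))[:2];w/=np.linalg.norm(w)
grip=hc[:2]-w*0.105
print('grip+45',grip, 'head-150',hc[:2]-.15*w)
T=R.from_rotvec(s['orientation']).as_matrix();print(T.T@(np.r_[grip,.2]-s['tool_pos']))
E
```

```text
head [0.57528259 0.28847155 0.022     ] end [0.52870134 0.52280801 0.015     ] len 0.23892130892977267 ang -78.75733261897753 [[0.53194972 0.49075676 0.026     ]
 [0.5528929  0.39237568 0.026     ]]
bands -77.88546605125089 [0.54242131 0.44156622 0.026     ]
-75.82958263124159 0.026927174549342327
-167.09466591343454 0.02517086538091601
99.36691148536747 0.025928429424651987
15.50103200367859 0.02299971595294963
plug [[0.55780627 0.08561941 0.083     ]]
-112.18338761394868 0.02167180214004359
1.55 [0.22130036 0.55769966 0.23762814]
grip+45 [0.55324659 0.3911332 ] head-150 [0.5438026  0.43513105]
[ 0.36997829  0.03762545 -0.03238759]
```

{"op": "carry_out", "data": {
  "motion": [0.046,0,-0.004,0,8.5,0,1,0.046,0,0.003,0,8.5,0,1,0.045,0,0.01,0,8.5,0,1,0.043,0,0.016,0,8.5,0,1,0.04,0,0.023,0,8.5,0,1]
}}

```text
t: 2.05
tool_pos: [0.4278, 0.4554, 0.2378]
orientation: [-1.386, 0.877, -0.873]
force: [0.2, -0.3, 0.2]
opening: 0.093
```

```bash
cat > s.py <<'E'
from h import *
def tgt(x,y,z,ang):
    s=robot.read_state();T=R.from_rotvec(s['orientation']).as_matrix()
    print('t',s['t'],s['tool_pos'].round(4),'F',s['force'].round(2),'M',s['wrist_torque'].round(2),'op',round(s['opening'],4))
    print('ang',np.degrees(np.arctan2(T[1,0],T[0,0])),'ydir',T[:,1].round(3),'q6',s['q'][5].round(2))
    c,sn=np.cos(np.radians(ang)),np.sin(np.radians(ang))
    G=np.array([[c,0,-sn],[sn,0,c],[0,-1,0]])
    print('shift',(T.T@(np.array([x,y,z])-s['tool_pos'])).round(4),'rot',np.degrees(R.from_matrix(T.T@G).as_rotvec()).round(2))
    print('shift in target frame',(G.T@(np.array([x,y,z])-s['tool_pos'])).round(4))
if __name__=="__main__":
    import sys; tgt(*map(float,sys.argv[1:5]))
E
python3 s.py .5532 .3911 .2 -78
```

```text
t 2.05 [0.4278 0.4554 0.2378] F [ 0.25 -0.29  0.23] M [-0.01  0.01 -0.01] op 0.093
ang -64.48140556254386 ydir [-0.001  0.002 -1.   ] q6 0.29
shift [0.1121 0.0376 0.0855] rot [ 1.000e-02  1.352e+01 -1.500e-01]
shift in target frame [0.0889 0.0378 0.1093]
```

```bash
python3 s.py .585 .04 .237 -78
```

```text
t 2.05 [0.4278 0.4554 0.2378] F [ 0.25 -0.29  0.23] M [-0.01  0.01 -0.01] op 0.093
ang -64.48140556254386 ydir [-0.001  0.002 -1.   ] q6 0.29
shift [ 4.426e-01 -3.000e-04 -3.710e-02] rot [ 1.000e-02  1.352e+01 -1.500e-01]
shift in target frame [0.439  0.0008 0.0674]
```

{"op": "carry_out", "data": {
  "motion": [0.049,0,-0.004,0,0,0,1,0.049,0,-0.004,0,0,0,1,0.049,0,-0.004,0,0,0,1,0.049,0,-0.004,0,0,0,1,0.049,0,-0.004,0,0,0,1]
}}

```text
t: 2.55
tool_pos: [0.5178, 0.2216, 0.2348]
orientation: [-1.385, 0.882, -0.878]
force: [1.3, -0.1, -0.3]
opening: 0.0927
```

{"op": "carry_out", "data": {
  "motion": [0.049,0,-0.004,0,0,0,1,0.049,0,-0.004,0,0,0,1,0.049,0,-0.004,0,0,0,1,0.049,0,-0.004,0,0,0,1,0,0,0,0,0,0,1]
}}

```text
t: 3.05
tool_pos: [0.5879, 0.028, 0.2352]
orientation: [-1.383, 0.884, -0.885]
force: [-0.2, 1.2, 0.4]
opening: 0.0931
```

```bash
python3 - <<'E'
from h import *
cm=imaging.camera_model("wrist"); im=imaging.read_camera("wrist")
cv2.imwrite("pics/w1.png",im); np.save("cm1.npy",cm,allow_pickle=True)
print(robot.read_state()['tool_pos'],cm['position'])
for t in ["wrench_head","plug_top"]:
    o=models.outline_of("wrist",t)
    for x in o[:2]: print(t,x['confidence'],x['pixel'],cv2.minAreaRect(cv2.findNonZero(x['pixels'].astype(np.uint8))))
print(proj(cm,[[.5753,.2885,.022],[.5578,.0856,.083]]))
E
```

```text
[0.58726342 0.03036599 0.23524758] [0.55123827 0.10395476 0.3834469 ]
plug_top 0.88 [286.4, 133.5] ((283.0, 130.5), (47.0, 46.0), 90.0)
[[392.91092249 -70.80480583]
 [283.66048399 129.74264075]]
```

View pics/w1.png

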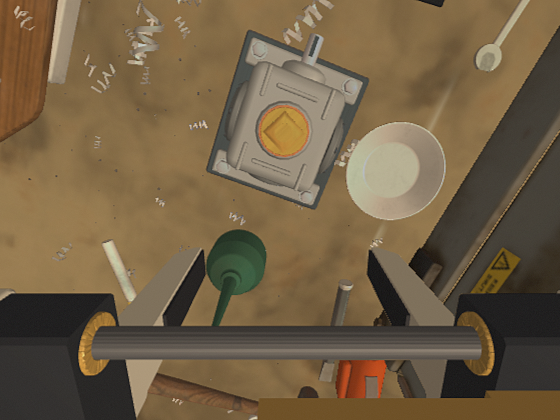

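The plug shows at (283,130), within 1 px of where the top-view estimate projects. I'll zoom in to get the square's angle.

```bash
python3 - <<'E'
from h import *
im=cv2.imread("pics/w1.png")
cv2.imwrite("pics/w1z.png",cv2.resize(im[98:163,250:318],None,fx=9,fy=9,interpolation=cv2.INTER_CUBIC))
E
```

```text
(no output)
```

View pics/w1z.png

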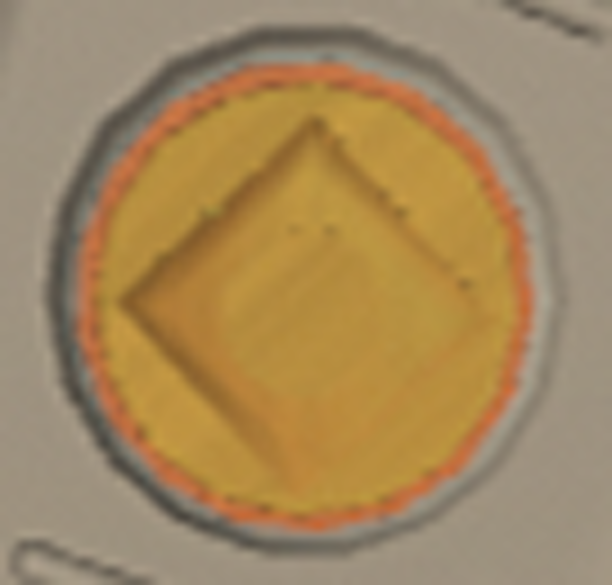

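```bash
python3 - <<'E'
from h import *
cm=np.load("cm1.npy",allow_pickle=True).item()
f=lambda p:np.array(p)/9.+np.array([250,98])-0.44
c=ray(cm,f([(315,118),(122,300),(297,495),(490,318)]),.091)
for a,b in((0,2),(1,3)):
    d=c[b]-c[a];print(np.degrees(np.arctan2(d[1],d[0]))-45,np.linalg.norm(d))
for i in range(4):
    d=c[(i+1)%4]-c[i];print(np.degrees(np.arctan2(d[1],d[0])),np.linalg.norm(d))
print(c.mean(0), 'flange',ray(cm,f([(305,295)]),.081))
E
python3 s.py .5532 .3911 .15 -78
```

```text
-113.07100947843891 0.03629076252076003
-22.876556279659674 0.03632640298722661
-113.12400406406566 0.02562131427493694
-23.160551734192126 0.025685173558114054
67.11947546532991 0.025813957991993108
157.2703356824145 0.025576077502722807
[0.55834428 0.08431586 0.091     ] flange [[0.55788984 0.0849142  0.081     ]]
t 3.2 [0.5865 0.0337 0.2352] F [-0.26  0.41 -0.88] M [-0.04  0.01  0.02] op 0.0927
ang -64.89852515545056 ydir [-0.     0.002 -1.   ] q6 -0.47
shift [-0.3376  0.086   0.1214] rot [-0.03 13.1  -0.12]
shift in target frame [-0.3565  0.0852  0.0417]
```

{"op": "carry_out", "data": {
  "motion": [-0.042,0,0.014,0,6.5,0,1,-0.044,0,0.01,0,6.6,0,1,-0.045,0,0.005,0,0,0,1,-0.045,0,0.005,0,0,0,1,-0.045,0,0.005,0,0,0,1]
}}

```text
t: 3.7
tool_pos: [0.5606, 0.2673, 0.2363]
orientation: [-1.295, 1.061, -1.059]
force: [0.8, 0.3, 0.8]
opening: 0.0936
```

{"op": "carry_out", "data": {
  "motion": [-0.045,0.015,0.005,0,0,0,1,-0.045,0.015,0.005,0,0,0,1,-0.04,0.02,0.003,0,0,0,1,0,0.01,0,0,0,0,1,0,0,0,0,0,0,1]
}}

```text
t: 4.2
tool_pos: [0.5359, 0.4164, 0.1768]
orientation: [-1.3, 1.046, -1.041]
force: [0.3, 0.5, 0.5]
opening: 0.0928
```

```bash
python3 s.py .5532 .3911 .015 -78; python3 - <<'E'
from h import *
cm=imaging.camera_model("wrist"); im=imaging.read_camera("wrist")
print(proj(cm,[[.5532,.3911,.026],[.5438,.4351,.026],[.5753,.2885,.022]]))
cv2.imwrite("pics/w2.png",im)
E
```

```text
t 4.2 [0.5359 0.4164 0.1768] F [0.26 0.47 0.51] M [-0.06  0.07  0.02] op 0.0928
ang -77.3210295555591 ydir [ 0.002  0.006 -1.   ] q6 0.36
shift [0.0295 0.1617 0.0108] rot [-0.17  0.68 -0.34]
shift in target frame [0.0284 0.1618 0.0116]
[[297.89760474 227.25015366]
 [298.94494834 182.89749508]
 [295.80428713 315.4137764 ]]
```

View pics/w2.png

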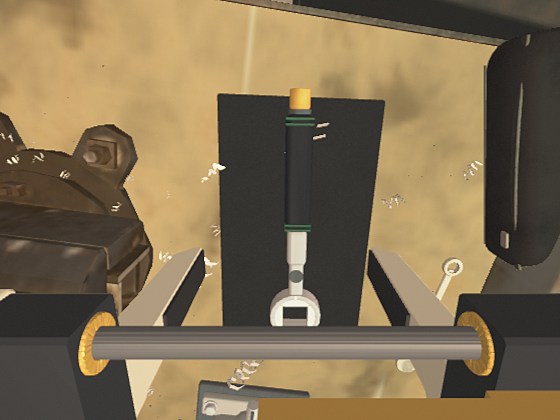

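{"op": "carry_out", "data": {
  "motion": [0.013,0.035,0.006,0,0.7,0,1,0.01,0.035,0.005,0,0,0,1,0,0.035,0,0,0,0,1,0,0.025,0,0,0,0,1,0,0,0,0,0,0,1]
}}

```text
t: 4.75
tool_pos: [0.5561, 0.3969, 0.053]
orientation: [-1.282, 1.051, -1.053]
force: [-0.3, -0.6, -0.6]
opening: 0.0929
```

```bash
python3 s.py .5522 .396 .026 -78
```

```text
t 4.75 [0.5561 0.3969 0.053 ] F [-0.28 -0.64 -0.55] M [-0.1   0.06  0.01] op 0.0929
ang -78.11423615243028 ydir [ 0.012  0.013 -1.   ] q6 0.33
shift [ 0.0004  0.0269 -0.0044] rot [-0.83 -0.12 -0.59]
shift in target frame [ 0.0001  0.027  -0.004 ]
```

{"op": "carry_out", "data": {
  "motion": [0,0.013,-0.004,-0.8,0,-0.6,1,0,0.013,0,0,0,0,1,0,0.001,0,0,0,0,1,0,0,0,0,0,0,-1,0,0,0,0,0,0,-1],
  "squeeze": 50
}}

```text
t: 5.25
tool_pos: [0.5558, 0.3972, 0.0314]
orientation: [-1.293, 1.052, -1.058]
force: [-1.0, -0.6, 0.4]
opening: 0.0813
```

{"op": "carry_out", "data": {
  "motion": [0,0,0,0,0,0,-1,0,0,0,0,0,0,-1,0,0,0,0,0,0,-1,0,0,0,0,0,0,-1,0,0,0,0,0,0,-1]
}}

```text
t: 5.75
tool_pos: [0.5571, 0.3983, 0.0342]
orientation: [-1.289, 1.05, -1.058]
force: [0.2, -0.4, 0.1]
opening: 0.0414
```

```bash
python3 s.py .5522 .396 .026 -78
```

```text
t 5.75 [0.5571 0.3983 0.0342] F [ 0.2  -0.38  0.12] M [-0.08  0.01 -0.04] op 0.0414
ang -78.17510394435604 ydir [ 0.01   0.005 -1.   ] q6 0.34
shift [ 0.0013  0.0081 -0.0054] rot [-0.65 -0.18 -0.17]
shift in target frame [ 0.0012  0.0082 -0.0053]
```

{"op": "carry_out", "data": {
  "motion": [0,0.006,-0.004,0,0,0,-0.1,0,0.004,-0.001,-0.6,0,0,-0.1,0,0,0,0,0,0,-1,0,0,0,0,0,0,-1,0,0,0,0,0,0,-1]
}}

```text
t: 6.25
tool_pos: [0.5521, 0.3974, 0.0234]
orientation: [-1.298, 1.057, -1.053]
force: [-0.1, 0.3, 0.7]
opening: 0.0256
```

{"op": "carry_out", "data": {
  "motion": [0,0,0,0,0,0,-1,0,0,0,0,0,0,-1,0,0,0,0,0,0,-1,0,0,0,0,0,0,-1,0,0,0,0,0,0,-1]
}}

```text
t: 6.75
tool_pos: [0.5521, 0.3974, 0.0234]
orientation: [-1.298, 1.057, -1.053]
force: [0.7, -0.2, -0.0]
opening: 0.0256
```

```bash
python3 s.py .5522 .396 .026 -78
```

```text
t 6.75 [0.5521 0.3974 0.0234] F [ 0.75 -0.24 -0.02] M [-0.04  0.04  0.02] op 0.0256
ang -78.16903679078104 ydir [-0.     0.003 -1.   ] q6 0.34
shift [ 0.0013 -0.0026 -0.0002] rot [-0.01 -0.17 -0.18]
shift in target frame [ 0.0013 -0.0026 -0.0002]
```

{"op": "carry_out", "data": {
  "motion": [0,-0.02,0,0,0,0,-1,0,-0.035,0,0,0,0,-1,0,-0.035,0,0,0,0,-1,0,-0.03,0,0,0,0,-1,0,0,0,0,0,0,-1]
}}

```text
t: 7.25
tool_pos: [0.5478, 0.3943, 0.1392]
orientation: [-1.311, 1.064, -1.052]
force: [1.1, 1.0, -3.0]
opening: 0.0259
```

```bash
python3 s.py .4614 .1258 .15 -23; python3 - <<'E'
from h import *
im=imaging.read_camera("top")
cv2.imwrite("pics/t2.png",cv2.resize(im[150:270,60:240],None,fx=4,fy=4,interpolation=cv2.INTER_CUBIC))
im=imaging.read_camera("scene")
cv2.imwrite("pics/sc2.png",im)
E
```

```text
t 7.25 [0.5478 0.3943 0.1392] F [ 1.11  0.96 -2.95] M [ 0.05 -0.02 -0.01] op 0.0259
ang -78.18584624104328 ydir [-0.013 -0.004 -1.   ] q6 0.34
shift [ 0.2452 -0.0086 -0.1397] rot [  0.73 -55.19  -0.29]
shift in target frame [ 0.0254 -0.0108 -0.281 ]
```

View pics/t2.png

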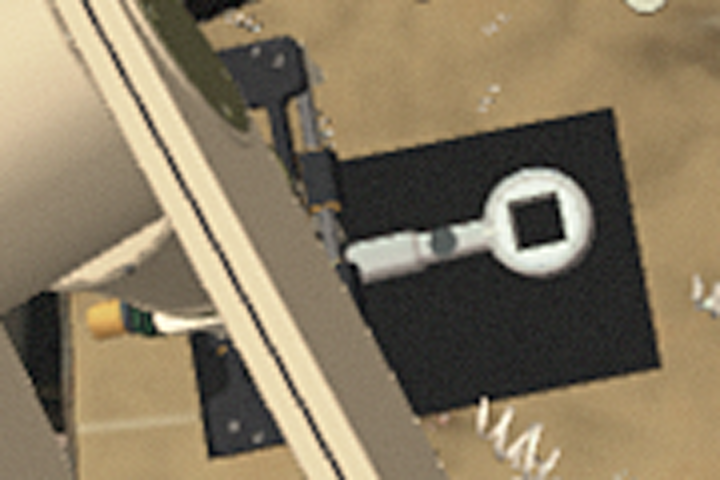

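View pics/sc2.png

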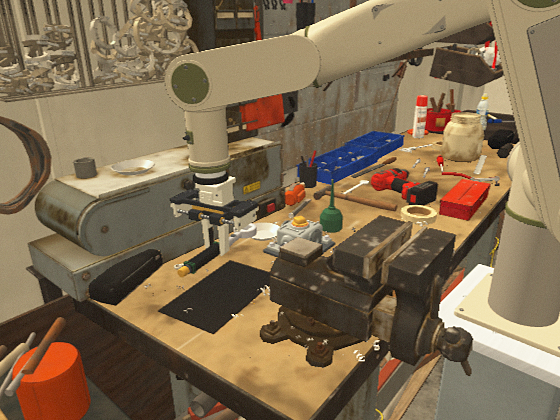

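```bash
python3 - <<'E'
from h import *
cm=imaging.camera_model("top")
f=lambda p:np.array(p)/4.+np.array([60,150])-0.375
s=robot.read_state();T=R.from_rotvec(s['orientation']).as_matrix()
for z in (.134,.138):
  h=ray(cm,f([(539.5,222)]),z)[0]; print(h,T.T@(h-s['tool_pos']))
q=ray(cm,f([(510,202),(557,191),(567,237),(519,248)]),.138)
for i in range(4):
    d=q[(i+1)%4]-q[i];print(np.degrees(np.arctan2(d[1],d[0])),np.linalg.norm(d))
print(q.mean(0))
n=ray(cm,f([(370,262)]),.138)[0];d=h-n;print('neck',np.degrees(np.arctan2(d[1],d[0])))
E
```

```text
[0.57054914 0.28428411 0.134     ] [ 1.11405078e-01 -3.94234892e-05  2.38427483e-03]
[0.57002818 0.28359208 0.138     ] [ 0.11199136 -0.00402324  0.00165232]
-77.65388073440361 0.025121653595940614
-167.72309823621055 0.02491406722760721
102.02874774552433 0.025549901218375082
11.287049802767104 0.024776756906236375
[0.57137692 0.28424942 0.138     ]
neck -77.57305474471565
```

```bash
python3 - <<'E'
from h import *
im=cv2.imread("pics/top0.png")
cm=imaging.camera_model("top")
c=cv2.resize(im[180:400,110:310],None,fx=2.7,fy=2.7,interpolation=cv2.INTER_CUBIC)
for rot in (0,.3,.6,.8):
    a=np.radians(157)-rot; u=np.array([np.cos(a),np.sin(a)]); v=np.array([-u[1],u[0]])
    P=np.array([.558,.0848])
    pts=[P+u*r+v*s for r,s in((0.03,.012),(.237,.012),(.237,-.012),(.03,-.012))]
    px=proj(cm,[[*p,.094] for p in pts])
    cv2.polylines(c,[((px-[110,180])*2.7).astype(int)],True,(0,0,255) if rot==0 else (255,int(250*rot),0),1)
cv2.imwrite("pics/v1.png",c)
E
```

```text
(no output)
```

View pics/v1.png

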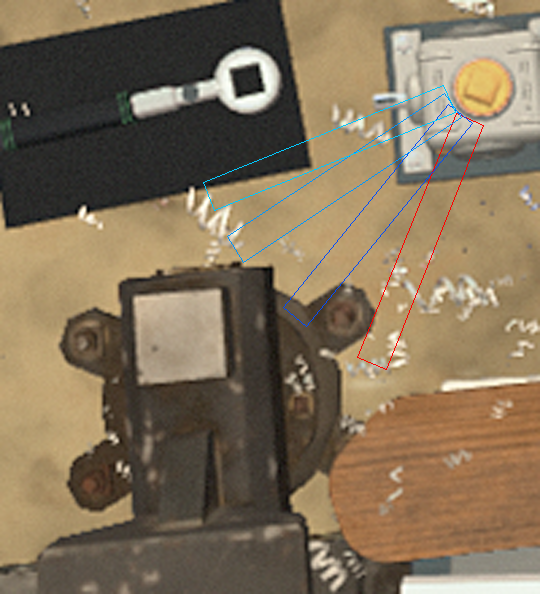

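{"op": "carry_out", "data": {
  "motion": [0.043,-0.004,0.002,0.7,7.1,0,-1,0.042,-0.003,0.007,0,7.1,0,-1,0.041,-0.002,0.012,0,7.1,0,-1,0.039,-0.001,0.017,0,7.1,0,-1,0.037,0,0.022,0,7.1,0,-1]
}}

```text
t: 7.85
tool_pos: [0.5877, 0.1823, 0.1262]
orientation: [-1.01, 1.527, -1.518]
force: [0.6, 0.8, -4.5]
opening: 0.0255
```

```bash
python3 s.py .6012 .1876 .14 -113.8
```

```text
t 7.85 [0.5877 0.1823 0.1262] F [ 0.63  0.8  -4.53] M [-0.01  0.   -0.04] op 0.0255
ang -114.31150186267783 ydir [-0.029 -0.012 -1.   ] q6 0.65
shift [-0.0101 -0.0143  0.0099] rot [ 1.21 -0.53  1.31]
shift in target frame [-0.0103 -0.0138  0.0103]
```

{"op": "carry_out", "data": {
  "motion": [-0.005,-0.007,0.005,1.2,-0.5,1.3,-1,-0.005,-0.007,0.005,0,0,0,-1,0,0,0,0,0,0,-1,0,0,0,0,0,0,-1,0,0,0,0,0,0,-1]
}}

```text
t: 8.35
tool_pos: [0.5967, 0.1824, 0.1289]
orientation: [-0.996, 1.521, -1.513]
force: [-0.1, 1.1, -4.8]
opening: 0.026
```

```bash
python3 s.py .6012 .1876 .14 -113.8;python3 - <<'E'
from h import *
im=imaging.read_camera("top")
cv2.imwrite("pics/t3.png",cv2.resize(im[160:260,220:345],None,fx=6,fy=6,interpolation=cv2.INTER_CUBIC))
im=imaging.read_camera("wrist")
cv2.imwrite("pics/w3.png",im)
E
```

```text
t 8.35 [0.5967 0.1824 0.1289] F [-0.06  1.07 -4.79] M [0.04 0.04 0.  ] op 0.026
ang -114.17181695722269 ydir [-0.016 -0.005 -1.   ] q6 0.64
shift [-0.0065 -0.0112  0.0018] rot [ 0.73 -0.38  0.62]
shift in target frame [-0.0066 -0.0111  0.002 ]
```

View pics/t3.png

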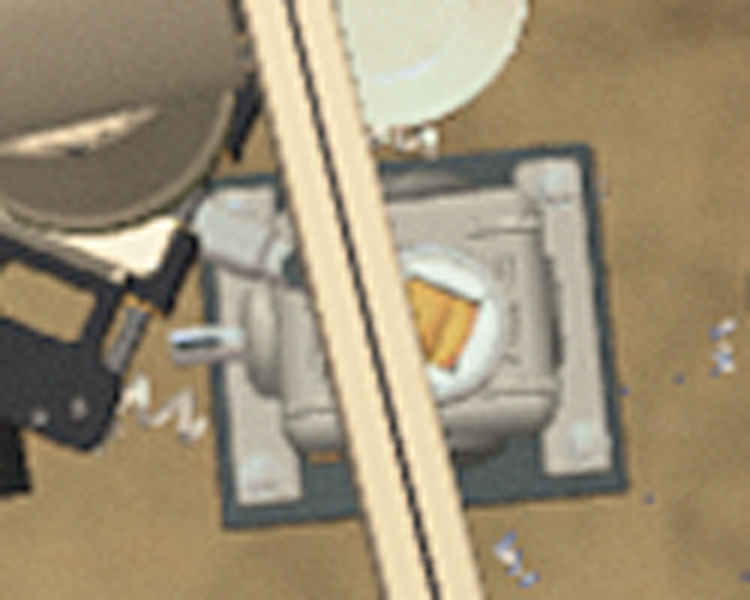

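View pics/w3.png

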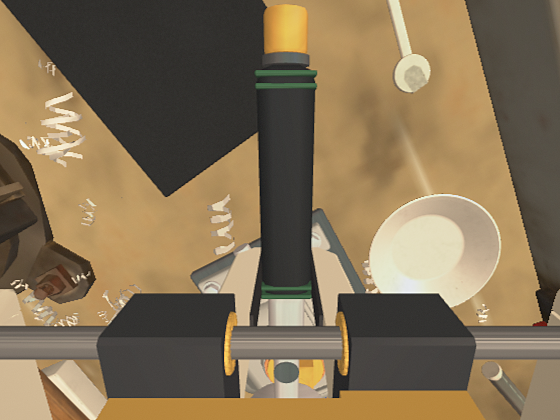

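```bash
python3 - <<'E'
from h import *
cm=imaging.camera_model("top");s=robot.read_state();T=R.from_rotvec(s['orientation']).as_matrix()
f=lambda p:np.array(p)/6.+np.array([220,160])-0.42
e=ray(cm,f([(412,278),(480,300),(447,370)]),.1276)
d=e[2]-e[1];print(np.degrees(np.arctan2(d[1],d[0])),np.linalg.norm(d)); d2=e[1]-e[0];print(np.degrees(np.arctan2(d2[1],d2[0])))
u=d/np.linalg.norm(d); n=np.array([u[1],-u[0],0]); 
for n_ in(n,-n):
  c=(e[1]+e[2])/2+n_*.014; print(c,T.T@(c-s['tool_pos']))
P=np.array([.558,.0848]); c=T@np.array([.1115,0,.002])+s['tool_pos'];print('pred',c,'plug',P)
# draw prediction circle on the image
im=cv2.imread("pics/t3.png")
def circ(C,r,z,col):
    t=np.linspace(0,6.28,60);px=proj(cm,np.c_[C[0]+r*np.cos(t),C[1]+r*np.sin(t),np.full(60,z)])
    cv2.polylines(im,[((px-[220,160]+.42)*6).astype(int)],True,col,1)
circ(c,.028,.1276,(0,0,255)); circ(P,.0215,.083,(255,0,0))
cv2.imwrite("pics/t3c.png",im)
E
```

```text
153.59011933896994 0.027342744469860535
-109.10628034560948
[0.55189584 0.08241189 0.1276    ] [0.10945622 0.00262604 0.00012857]
[0.53944173 0.05733411 0.1276    ] [ 0.1374333   0.00294267 -0.00095883]
pred [0.55280784 0.07979321 0.13022415] plug [0.558  0.0848]
```

View pics/t3c.png

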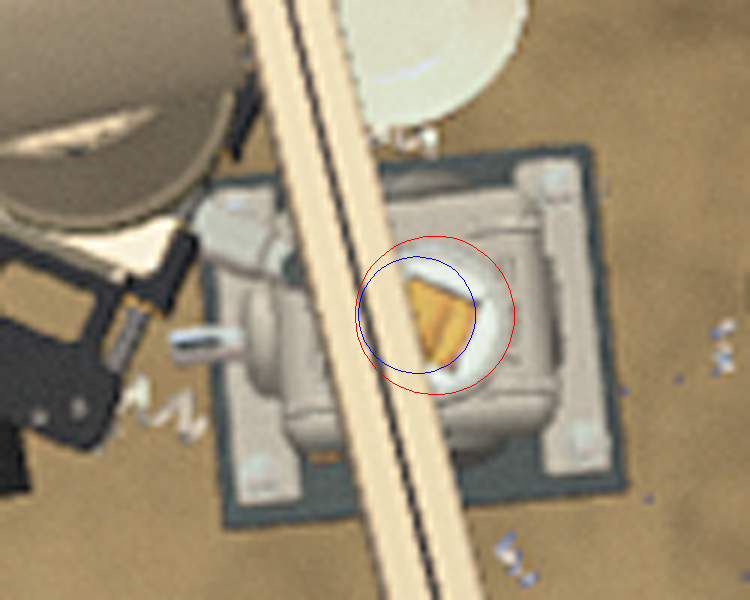

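```bash
python3 s.py .6037 .1844 .125 -113.8
```

```text
t 8.45 [0.5966 0.1823 0.129 ] F [-0.39 -0.36 -3.89] M [-0.01  0.08 -0.01] op 0.0257
ang -114.17618126172127 ydir [-0.016 -0.005 -1.   ] q6 0.64
shift [-0.0048  0.0039  0.0056] rot [ 0.73 -0.38  0.62]
shift in target frame [-0.0047  0.004   0.0056]
```

{"op": "carry_out", "data": {
  "motion": [-0.005,0,0.006,0.7,-0.4,0.6,-1,0,0,0,0,0,0,-1,0,0,0,0,0,0,-1,0,0,0,0,0,0,-1,0,0,0,0,0,0,-1]
}}

```text
t: 8.95
tool_pos: [0.6046, 0.1861, 0.1291]
orientation: [-0.984, 1.505, -1.506]
force: [-1.0, 0.1, -4.4]
opening: 0.0255
```

```bash
python3 s.py .6037 .1844 .103 -113.8;python3 - <<'E'
from h import *
im=imaging.read_camera("top");cm=imaging.camera_model("top");s=robot.read_state();T=R.from_rotvec(s['orientation']).as_matrix()
im=cv2.resize(im[180:240,260:330],None,fx=10,fy=10,interpolation=cv2.INTER_CUBIC)
def circ(C,r,z,col):
    t=np.linspace(0,6.28,60);px=proj(cm,np.c_[C[0]+r*np.cos(t),C[1]+r*np.sin(t),np.full(60,z)])
    cv2.polylines(im,[((px-[260,180]+.45)*10).astype(int)],True,col,1)
c=T@np.array([.110,0,0])+s['tool_pos'];print(c)
circ(c,.028,s['tool_pos'][2]-.0014,(0,0,255)); circ([.558,.0848],.0215,.083,(255,0,0))
cv2.imwrite("pics/t4.png",im)
E
```

```text
t 8.95 [0.6046 0.1861 0.1291] F [-1.05  0.12 -4.37] M [ 0.01  0.04 -0.04] op 0.0255
ang -113.59966432544573 ydir [ 0.001  0.    -1.   ] q6 0.63
shift [ 0.002   0.0261 -0.0001] rot [-0.06  0.2  -0.05]
shift in target frame [ 0.0019  0.0261 -0.0001]
[0.56057743 0.08530666 0.12904998]
```

View pics/t4.png

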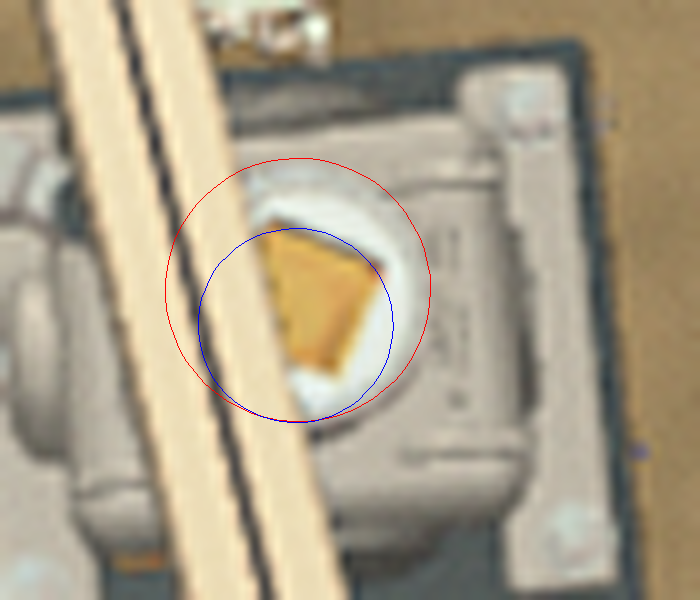

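{"op": "carry_out", "data": {
  "motion": [0.002,0.004,0,0,0.2,0,-1,0,0.005,0,0,0,0,-1,0,0.005,0,0,0,0,-1,0,0.003,0,0,0,0,-1,0,0,0,0,0,0,-1]
}}

```text
t: 9.5
tool_pos: [0.6047, 0.1844, 0.112]
orientation: [-0.979, 1.507, -1.509]
force: [0.1, 2.1, 0.2]
opening: 0.0257
```

```bash
python3 s.py .6037 .1844 .103 -113.8
```

```text
t 9.5 [0.6047 0.1844 0.112 ] F [0.15 2.13 0.23] M [-0.06  0.18 -0.07] op 0.0257
ang -113.83604156268504 ydir [ 0.004  0.001 -1.   ] q6 0.63
shift [ 0.0004  0.009  -0.001 ] rot [-0.17 -0.04 -0.16]
shift in target frame [ 0.0004  0.009  -0.001 ]
```

{"op": "carry_out", "data": {
  "motion": [-0.0005,0.003,-0.0005,0,0,0,-1,0,0.003,0,0,0,0,-1,0,0.002,0,0,0,0,-1,0,0,0,0,0,0,-1,0,0,0,0,0,0,-1]
}}

```text
t: 10.0
tool_pos: [0.6061, 0.1862, 0.1057]
orientation: [-0.975, 1.504, -1.508]
force: [0.3, 2.0, 1.2]
opening: 0.0258
```

```bash
python3 s.py .6037 .1844 .103 -113.8;python3 - <<'E'
from h import *
im=imaging.read_camera("top");cm=imaging.camera_model("top");s=robot.read_state();T=R.from_rotvec(s['orientation']).as_matrix()
im=cv2.resize(im[180:240,260:330],None,fx=10,fy=10,interpolation=cv2.INTER_CUBIC)
cv2.imwrite("pics/t5.png",im)
cv2.imwrite("pics/sc5.png",cv2.resize(imaging.read_camera("scene")[180:290,200:360],None,fx=5,fy=5,interpolation=cv2.INTER_CUBIC))
E
```

```text
t 10.0 [0.6061 0.1862 0.1057] F [0.28 1.99 1.23] M [-0.08  0.26 -0.05] op 0.0258
ang -113.80030951264216 ydir [ 0.008  0.003 -1.   ] q6 0.63
shift [ 0.0026  0.0027 -0.0015] rot [-0.35 -0.   -0.33]
shift in target frame [ 0.0026  0.0027 -0.0015]
```

View pics/t5.png

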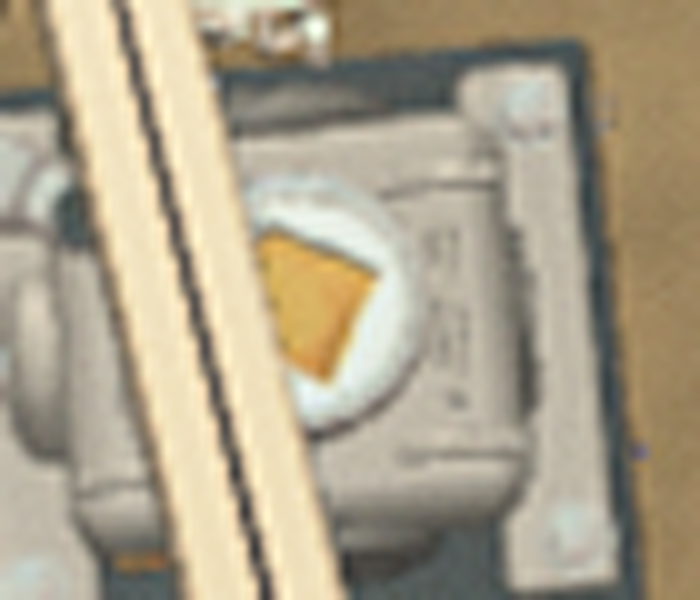

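View pics/sc5.png

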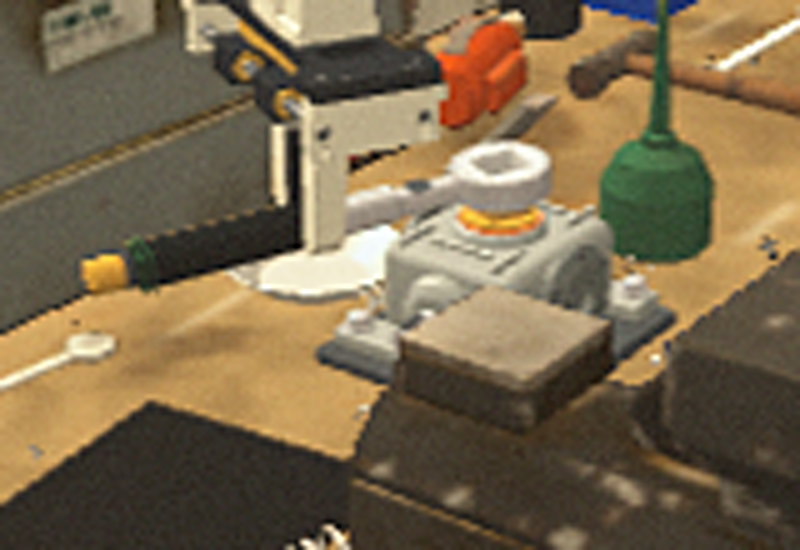

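{"op": "carry_out", "data": {
  "motion": [0.001,0.003,-0.001,-0.3,0,-0.3,-1,0,0.003,0,0,0,0,-1,0,0,0,0,0,0,-1,0,0,0,0,0,0,-1,0,0,0,0,0,0,-1]
}}

```text
t: 10.6
tool_pos: [0.6059, 0.1863, 0.1003]
orientation: [-0.98, 1.507, -1.508]
force: [0.8, 3.4, 1.4]
opening: 0.0254
```

```bash
python3 s.py .6037 .1844 .103 -113.8
```

```text
t 10.6 [0.6059 0.1863 0.1003] F [0.84 3.42 1.37] M [-0.03  0.07 -0.01] op 0.0254
ang -113.78752042465419 ydir [ 0.003  0.001 -1.   ] q6 0.63
shift [ 0.0027 -0.0027 -0.0012] rot [-0.14  0.01 -0.14]
shift in target frame [ 0.0027 -0.0027 -0.0012]
```

{"op": "carry_out", "data": {
  "motion": [0,0.002,0,0,0,0,-1,0,0.001,0,0,0,0,-1,0,0,0,0,0,0,-1,0,0,0,0,0,0,-1,0,0,0,0,0,0,-1]
}}

```text
t: 11.1
tool_pos: [0.606, 0.1864, 0.0973]
orientation: [-0.979, 1.506, -1.508]
force: [1.1, 2.8, 1.8]
opening: 0.0257
```

```bash
python3 s.py .6037 .1844 .103 -113.8;python3 - <<'E'
from h import *
im=imaging.read_camera("top")
im=cv2.resize(im[180:240,260:330],None,fx=10,fy=10,interpolation=cv2.INTER_CUBIC)
cv2.imwrite("pics/t6.png",im)
cv2.imwrite("pics/sc6.png",cv2.resize(imaging.read_camera("scene")[180:260,210:330],None,fx=6,fy=6,interpolation=cv2.INTER_CUBIC))
E
```

```text
t 11.1 [0.606  0.1864 0.0973] F [1.14 2.83 1.82] M [-0.04  0.11  0.02] op 0.0257
ang -113.78754011868006 ydir [ 0.004  0.001 -1.   ] q6 0.63
shift [ 0.0027 -0.0057 -0.0013] rot [-0.16  0.01 -0.15]
shift in target frame [ 0.0028 -0.0057 -0.0013]
```

View pics/t6.png

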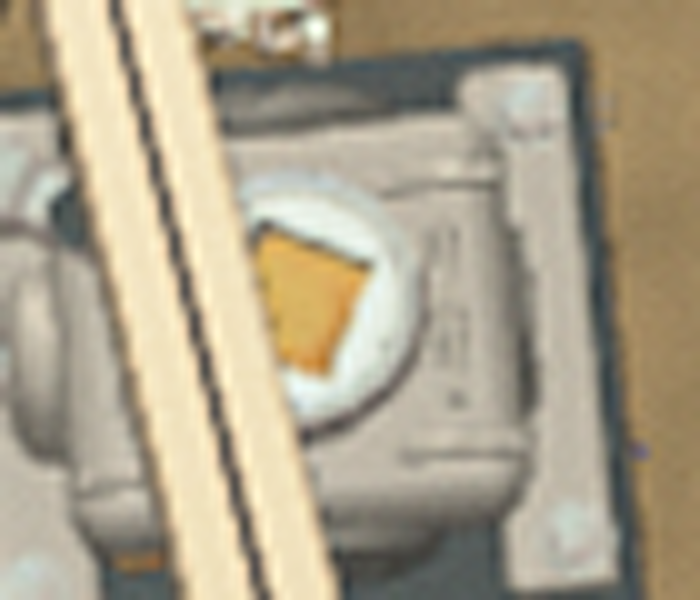

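View pics/sc6.png

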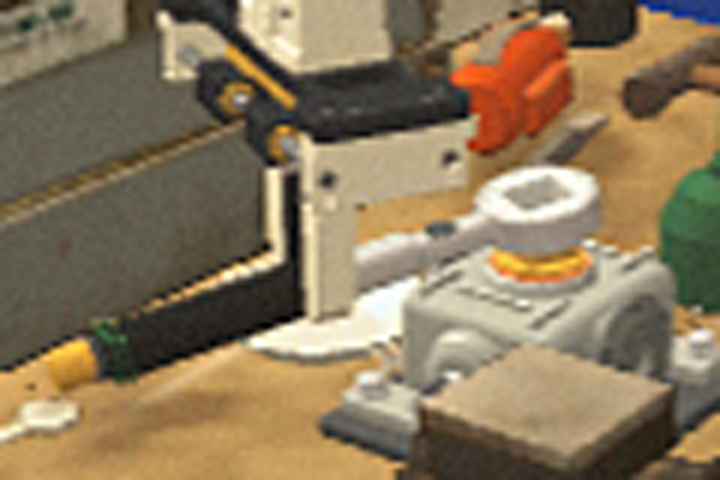

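```bash
python3 - <<'E'
from h import *
im=cv2.imread("pics/sc6.png");cm=imaging.camera_model("scene")
def circ(C,r,z,col):
    t=np.linspace(0,6.28,60);px=proj(cm,np.c_[C[0]+r*np.cos(t),C[1]+r*np.sin(t),np.full(60,z)])
    cv2.polylines(im,[((px-[210,180]+.42)*6).astype(int)],True,col,1)
P=[.558,.0848]
circ(P,.0215,.083,(255,0,0));circ(P,.0235,.0785,(255,0,255)); circ(P,.028,.101,(0,0,255)); circ(P,.028,.107,(0,255,0))
for L,z in((.24,.094),(.122,.094)): pass
cv2.imwrite("pics/sc6c.png",im)
t=imaging.camera_model("top")
im=cv2.imread("pics/t6.png");cm=t
def circ(C,r,z,col):
    t=np.linspace(0,6.28,60);px=proj(cm,np.c_[C[0]+r*np.cos(t),C[1]+r*np.sin(t),np.full(60,z)])
    cv2.polylines(im,[((px-[260,180]+.45)*10).astype(int)],True,col,1)
circ(P,.028,.101,(0,0,255)); circ(P,.028,.107,(0,255,0))
cv2.imwrite("pics/t6c.png",im)
E
```

```text
(no output)
```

View pics/sc6c.png

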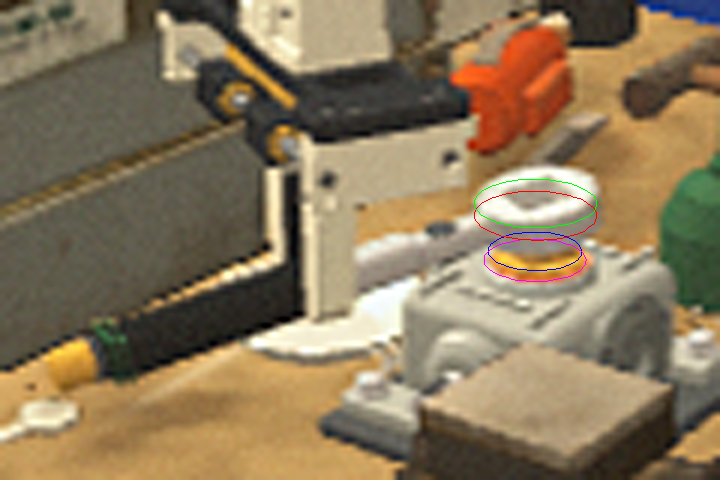

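View pics/t6c.png

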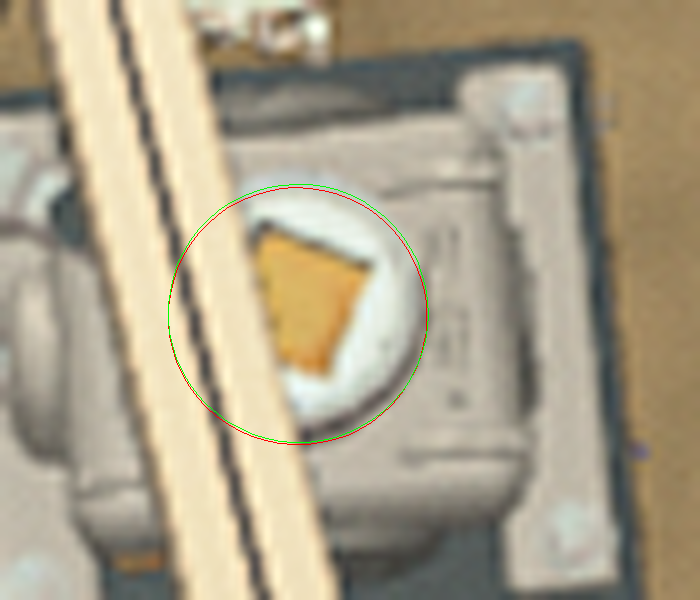

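{"op": "carry_out", "data": {
  "motion": [0,-0.012,0,0,0,0,-1,0,-0.012,0,0,0,0,-1,0,0,0,0,0,3.5,-1,0,0,0,0,0,3.5,-1,0,0,0,0,0,0,-1]
}}

```text
t: 11.7
tool_pos: [0.6033, 0.1849, 0.1219]
orientation: [-0.876, 1.542, -1.42]
force: [0.1, -0.7, -5.2]
opening: 0.0255
```

```bash
python3 s.py .6037 .1844 .103 -113.8;python3 - <<'E'
from h import *
t=imaging.read_camera("top"); sc=imaging.read_camera("scene")
s=robot.read_state();T=R.from_rotvec(s['orientation']).as_matrix();p=s['tool_pos']
cv2.imwrite("pics/raw_t7.png",t);cv2.imwrite("pics/raw_s7.png",sc)
xh=np.array([T[0,0],T[1,0],0]);xh/=np.linalg.norm(xh)
hd=p+xh*.11;hd[2]=p[2]-.0014; tip=p-xh*.127; tip[2]=p[2]-.0084
for n,im,off,sz,f in(("top",t,(260,180),(70,60),10),("scene",sc,(210,170),(120,90),6)):
    cm=imaging.camera_model(n)
    im=cv2.resize(im[off[1]:off[1]+sz[1],off[0]:off[0]+sz[0]],None,fx=f,fy=f,interpolation=cv2.INTER_CUBIC)
    a=np.linspace(0,6.28,60)
    P3=np.c_[hd[0]+.028*np.cos(a),hd[1]+.028*np.sin(a),np.full(60,hd[2])]
    cv2.polylines(im,[((proj(cm,P3)-off+.45)*f).astype(int)],True,(0,0,255),1)
    P3=np.c_[.558+.0215*np.cos(a),.0848+.0215*np.sin(a),np.full(60,.083)]
    cv2.polylines(im,[((proj(cm,P3)-off+.45)*f).astype(int)],True,(255,0,0),1)
    q=((proj(cm,[tip,hd])-off+.45)*f).astype(int); cv2.line(im,tuple(map(int,q[0])),tuple(map(int,q[1])),(0,255,0),1)
    cv2.imwrite(f"pics/{n}7.png",im)
E
```

```text
t 11.7 [0.6033 0.1849 0.1219] F [ 0.12 -0.67 -5.24] M [-0.24  0.11 -0.  ] op 0.0255
ang -113.78126675507893 ydir [ 0.047  0.113 -0.993] q6 0.54
shift [0.0026 0.0187 0.0006] rot [ 0.12  0.03 -7.02]
shift in target frame [0.0003 0.0189 0.0005]
```

View pics/top7.png

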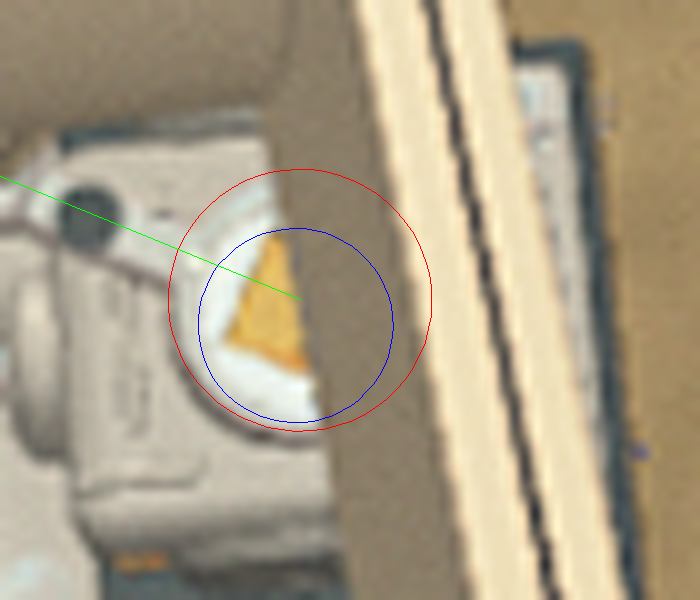

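View pics/scene7.png

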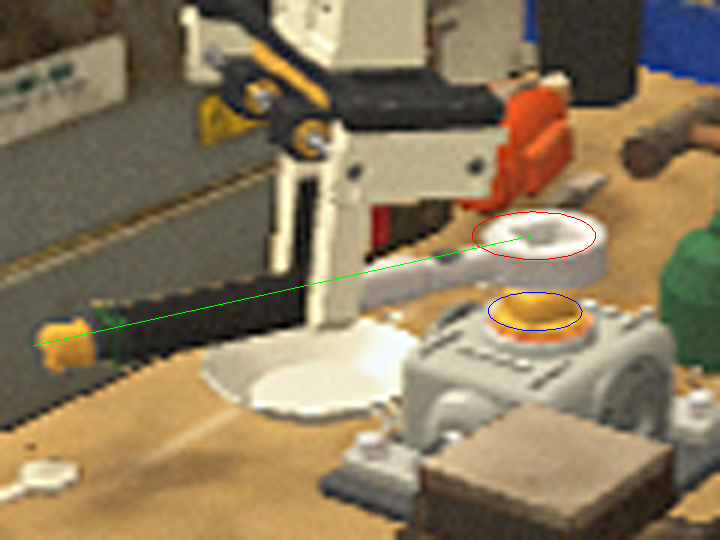

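{"op": "carry_out", "data": {
  "motion": [-0.0027,0,0,0,0,0,-1,0.0005,0.004,0,0,0,0,-1,0.0005,0.004,0,0,0,0,-1,0,0,0,0,0,0,-1,0,0,0,0,0,0,-1]
}}

```text
t: 12.3
tool_pos: [0.6042, 0.1891, 0.1129]
orientation: [-0.884, 1.539, -1.422]
force: [0.4, 0.3, -3.8]
opening: 0.0255
```

```bash
python3 s.py .6043 .1874 .103 -113.8
```

```text
t 12.3 [0.6042 0.1891 0.1129] F [ 0.35  0.28 -3.84] M [-0.18  0.1   0.06] op 0.0255
ang -113.64618022675022 ydir [ 0.044  0.107 -0.993] q6 0.55
shift [0.0027 0.0096 0.0008] rot [ 0.19  0.16 -6.65]
shift in target frame [0.0015 0.0099 0.0008]
```

{"op": "carry_out", "data": {
  "motion": [0.0008,0.0025,0.0004,0,0.1,0,-1,0.0003,0.0025,0,0,0,0,-1,0,0,0,0,0,0,-1,0,0,0,0,0,0,-1,0,0,0,0,0,0,-1]
}}

```text
t: 12.8
tool_pos: [0.6041, 0.1884, 0.107]
orientation: [-0.884, 1.541, -1.423]
force: [0.4, 0.3, -4.0]
opening: 0.0258
```

```bash
python3 s.py .6043 .1874 .103 -113.8
```

```text
t 12.8 [0.6041 0.1884 0.107 ] F [ 0.38  0.28 -4.01] M [-0.16  0.11  0.08] op 0.0258
ang -113.75028123947246 ydir [ 0.043  0.107 -0.993] q6 0.55
shift [0.0013 0.0038 0.0006] rot [ 0.23  0.06 -6.61]
shift in target frame [0.0009 0.004  0.0006]
```

{"op": "carry_out", "data": {
  "motion": [0.0003,0.0025,0,0,0,0,-1,0.0003,0.0025,0,0,0,0,-1,0,0,0,0,0,0,-1,0,0,0,0,0,0,-1,0,0,0,0,0,0,-1]
}}

```text
t: 13.3
tool_pos: [0.6042, 0.1883, 0.1017]
orientation: [-0.883, 1.541, -1.424]
force: [-0.1, 0.3, -3.9]
opening: 0.0261
```

```bash
python3 s.py .6043 .1874 .103 -113.8;python3 - <<'E'
from h import *
im=imaging.read_camera("scene");cm=imaging.camera_model("scene")
im=cv2.resize(im[180:260,210:330],None,fx=6,fy=6,interpolation=cv2.INTER_CUBIC)
def circ(C,r,z,col):
    t=np.linspace(0,6.28,60);px=proj(cm,np.c_[C[0]+r*np.cos(t),C[1]+r*np.sin(t),np.full(60,z)])
    cv2.polylines(im,[((px-[210,180]+.42)*6).astype(int)],True,col,1)
P=[.558,.0848]
circ(P,.0235,.0785,(255,0,255)); circ(P,.028,.101,(0,0,255))
cv2.imwrite("pics/sc8.png",im)
E
```

```text
t 13.3 [0.6042 0.1883 0.1017] F [-0.14  0.28 -3.88] M [-0.16  0.09  0.02] op 0.0261
ang -113.7600199721412 ydir [ 0.043  0.107 -0.993] q6 0.55
shift [ 0.0007 -0.0014  0.0004] rot [ 0.21  0.05 -6.62]
shift in target frame [ 0.0008 -0.0013  0.0004]
```

View pics/sc8.png

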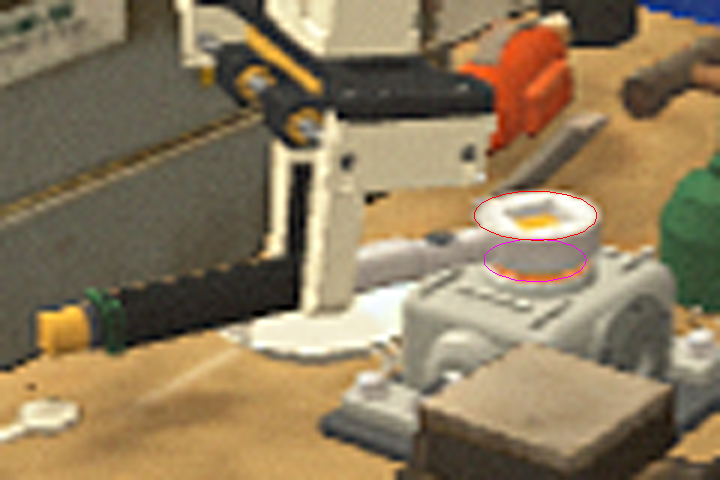

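The plug's brass top is now visible inside the ring at (540,220), and the head sits at the seated height. I'll press down another 2 mm to confirm contact.

{"op": "carry_out", "data": {
  "motion": [0.0001,0.001,0,0,0,0,-1,0.0001,0.001,0,0,0,0,-1,0,0,0,0,0,0,-1,0,0,0,0,0,0,-1,0,0,0,0,0,0,-1]
}}

```text
t: 13.85
tool_pos: [0.6045, 0.1884, 0.0999]
orientation: [-0.883, 1.54, -1.424]
force: [-0.6, 0.7, -4.7]
opening: 0.0256
```

```bash
python3 s.py .6043 .1874 .103 -113.8
```

```text
t 13.85 [0.6045 0.1884 0.0999] F [-0.62  0.71 -4.66] M [-0.16  0.2  -0.01] op 0.0256
ang -113.75293528643378 ydir [ 0.044  0.107 -0.993] q6 0.55
shift [ 0.0007 -0.0032  0.0002] rot [ 0.18  0.06 -6.64]
shift in target frame [ 0.001  -0.0031  0.0002]
```

{"op": "carry_out", "data": {
  "motion": [0.0001,0.0012,0,0,0,0,-1,0.0001,0.0012,0,0,0,0,-1,0,0,0,0,0,0,-1,0,0,0,0,0,0,-1,0,0,0,0,0,0,-1]
}}

```text
t: 14.35
tool_pos: [0.605, 0.1884, 0.0989]
orientation: [-0.882, 1.54, -1.424]
force: [-1.0, -0.9, -0.7]
opening: 0.0258
```

```bash
python3 s.py .6043 .1874 .103 -113.8;python3 - <<'E'
from h import *
im=imaging.read_camera("scene");cm=imaging.camera_model("scene")
im=cv2.resize(im[200:240,265:335],None,fx=11,fy=11,interpolation=cv2.INTER_CUBIC)
cv2.imwrite("pics/sc9.png",im)
E
```

```text
t 14.35 [0.605  0.1884 0.0989] F [-1.01 -0.86 -0.72] M [-0.44  0.47 -0.13] op 0.0258
ang -113.74937659287274 ydir [ 0.045  0.107 -0.993] q6 0.55
shift [ 0.0007 -0.0042 -0.0002] rot [ 0.12  0.06 -6.66]
shift in target frame [ 0.0012 -0.0041 -0.0002]
```

View pics/sc9.png

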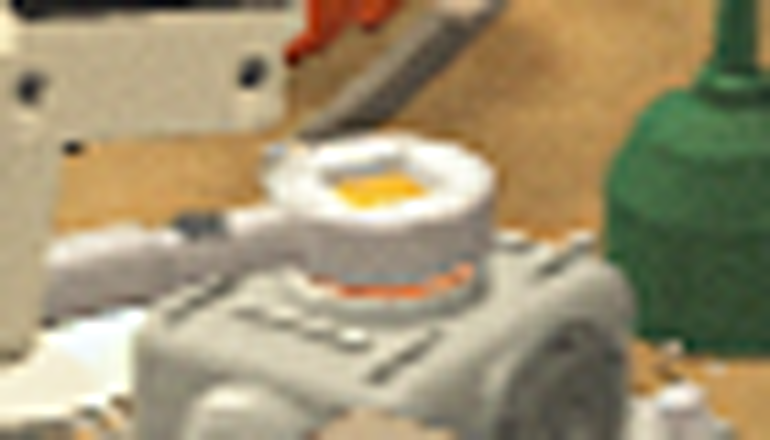

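{"op": "carry_out", "data": {
  "motion": [0,0,0.003,0.17,1.5,0,-1,0,0,0.003,0.17,1.5,0,-1,0,0,0.003,0.17,1.5,0,-1,0,0,0.003,0.17,1.5,0,-1,0,0,0,0,0,0,-1]
}}

```text
t: 14.9
tool_pos: [0.616, 0.1825, 0.0984]
orientation: [-0.807, 1.614, -1.505]
force: [-2.7, 0.6, 1.0]
opening: 0.0255
```

```bash
cat > r.py <<'E'
from h import *
s=robot.read_state();T=R.from_rotvec(s['orientation']).as_matrix();p=s['tool_pos']
P=np.array([.558,.0848]);d=p[:2]-P
az=np.degrees(np.arctan2(d[1],d[0])); zt=T[:2,2]
print('t',s['t'],'p',p.round(4),'r',np.linalg.norm(d).round(4),'azim',az.round(2),'toolang',np.degrees(np.arctan2(T[1,0],T[0,0])).round(2),'op',round(s['opening'],4))
f=s['force'];m=s['wrist_torque']
xh=np.array([T[0,0],T[1,0]]);xh/=np.linalg.norm(xh);th=np.array([-xh[1],xh[0]])
print('F',f.round(2),'radial',(f[:2]@xh).round(2),'tang(toolz)',(f[:2]@th).round(2),'M',m.round(2),'ydir',T[:,1].round(3))
# torque about plug axis from forces on tool
print('torque est (Nm) about plug', (d[0]*f[1]-d[1]*f[0]+m[2]).round(3))
E
python3 r.py
```

```text
t 14.9 p [0.616  0.1825 0.0984] r 0.1137 azim 59.3 toolang -120.33 op 0.0255
F [-2.75  0.59  0.98] radial 0.88 tang(toolz) -2.67 M [-0.44  0.79  0.36] ydir [ 0.055  0.101 -0.993]
torque est (Nm) about plug 0.659
```

{"op": "carry_out", "data": {
  "motion": [0,0,0.0024,0.14,1.2,0,-1,0,0,0.0024,0.14,1.2,0,-1,0,0,0.0024,0.14,1.2,0,-1,0,0,0.0024,0.14,1.2,0,-1,0,0,0,0,0,0,-1]
}}

```text
t: 15.4
tool_pos: [0.6238, 0.1776, 0.0981]
orientation: [-0.745, 1.67, -1.567]
force: [-4.3, 0.2, 1.4]
opening: 0.0254
```

```bash
python3 r.py
```

```text
t 15.4 p [0.6238 0.1776 0.0981] r 0.1138 azim 54.69 toolang -125.46 op 0.0254
F [-4.25  0.18  1.36] radial 2.32 tang(toolz) -3.57 M [-0.4   1.07  0.76] ydir [ 0.061  0.095 -0.994]
torque est (Nm) about plug 1.17
```

{"op": "carry_out", "data": {
  "motion": [0,0,0.0018,0.1,0.9,0,-1,0,0,0.0018,0.1,0.9,0,-1,0,0,0.0018,0.1,0.9,0,-1,0,0,0.0018,0.1,0.9,0,-1,0,0,0,0,0,0,-1]
}}

```text
t: 15.9
tool_pos: [0.6299, 0.1731, 0.0981]
orientation: [-0.695, 1.712, -1.614]
force: [-3.8, -0.6, 0.6]
opening: 0.0255
```

```bash
python3 r.py
```

```text
t 15.9 p [0.6299 0.1731 0.0981] r 0.1139 azim 50.84 toolang -129.38 op 0.0255
F [-3.84 -0.64  0.6 ] radial 2.93 tang(toolz) -2.56 M [-0.34  1.07  0.83] ydir [ 0.067  0.09  -0.994]
torque est (Nm) about plug 1.122
```

{"op": "carry_out", "data": {
  "motion": [0,0,0.0018,0.1,0.9,0,-1,0,0,0.0018,0.1,0.9,0,-1,0,0,0,0,0,0,-1,0,0,0,0,0,0,-1,0,0,0,0,0,0,-1]
}}

```text
t: 16.4
tool_pos: [0.6328, 0.1707, 0.098]
orientation: [-0.67, 1.733, -1.638]
force: [-4.0, -0.3, 1.2]
opening: 0.0257
```

```bash
python3 r.py
```

```text
t 16.4 p [0.6328 0.1707 0.098 ] r 0.1139 azim 48.94 toolang -131.34 op 0.0257
F [-3.97 -0.29  1.23] radial 2.84 tang(toolz) -2.79 M [-0.33  1.11  0.8 ] ydir [ 0.07   0.088 -0.994]
torque est (Nm) about plug 1.119
```

```bash
python3 - <<'E'
from h import *
im=imaging.read_camera("wrist");cv2.imwrite("pics/w10.png",im)
t=imaging.read_camera("top");cv2.imwrite("pics/t10.png",cv2.resize(t[160:240,250:350],None,fx=7,fy=7,interpolation=cv2.INTER_CUBIC))
E
python3 r.py
```

```text
t 16.5 p [0.6329 0.1707 0.098 ] r 0.1139 azim 48.92 toolang -131.34 op 0.0256
F [-3.85  0.36  1.41] radial 2.27 tang(toolz) -3.13 M [-0.28  1.16  0.84] ydir [ 0.07   0.088 -0.994]
torque est (Nm) about plug 1.197
```

View pics/w10.png

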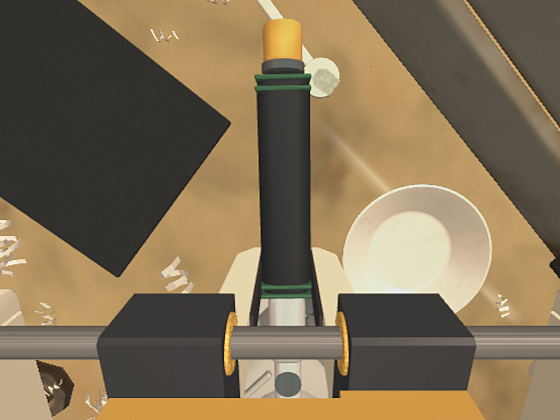

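View pics/t10.png

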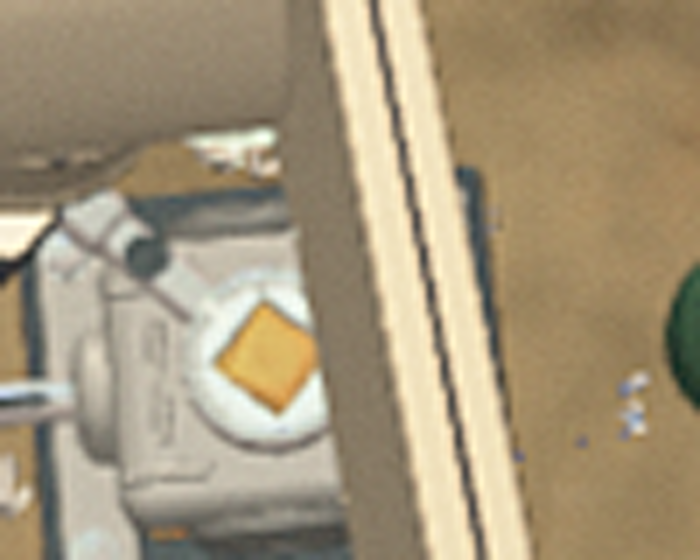

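{"op": "carry_out", "data": {
  "motion": [0,0,0.0018,0.1,0.9,0,-1,0,0,0.0018,0.1,0.9,0,-1,0,0,0.0018,0.1,0.9,0,-1,0,0,0,0,0,0,-1,0,0,0,0,0,0,-1]
}}

```text
t: 17.0
tool_pos: [0.6375, 0.1665, 0.0981]
orientation: [-0.629, 1.764, -1.673]
force: [-4.5, 0.6, 0.7]
opening: 0.0259
```

```bash
python3 - <<'E'
from h import *
t=imaging.read_camera("top");cv2.imwrite("pics/t11.png",cv2.resize(t[160:240,250:350],None,fx=7,fy=7,interpolation=cv2.INTER_CUBIC))
E
python3 r.py
```

```text
t 17.05 p [0.6375 0.1665 0.0981] r 0.114 azim 45.79 toolang -134.33 op 0.0259
F [-4.53  0.84  0.84] radial 2.56 tang(toolz) -3.82 M [-0.28  1.18  0.71] ydir [ 0.075  0.084 -0.994]
torque est (Nm) about plug 1.142
```

View pics/t11.png

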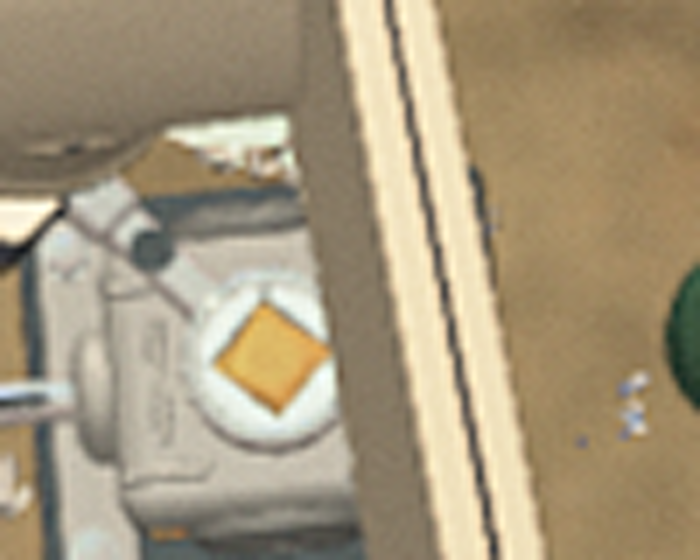

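```bash
cat > a.py <<'E'
from h import *
import sys
def an(name):
    cm=imaging.camera_model("top")
    z=cv2.imread(f"pics/{name}.png"); g=cv2.cvtColor(z,cv2.COLOR_BGR2HSV)
    m=((g[...,0]>8)&(g[...,0]<28)&(g[...,1]>130)&(g[...,2]>120)).astype(np.uint8)
    m[:, :190]=0;m[:270]=0;m[440:]=0;m[:,350:]=0
    m=cv2.morphologyEx(m,cv2.MORPH_OPEN,np.ones((5,5)))
    n,l,st,ce=cv2.connectedComponentsWithStats(m);k=1+st[1:,4].argmax();m=(l==k).astype(np.uint8)
    c=max(cv2.findContours(m,cv2.RETR_EXTERNAL,cv2.CHAIN_APPROX_NONE)[0],key=cv2.contourArea)[:,0]
    W=ray(cm,c/7.+[250,160]-.43,.099)[:,:2]
    r=cv2.minAreaRect((W*1000).astype(np.float32))
    ctr=W.mean(0)
    # dark dot
    h=((g[...,2]<100)).astype(np.uint8);h[:225]=0;h[285:]=0;h[:,:120]=0;h[:,185:]=0
    n,l,st,ce=cv2.connectedComponentsWithStats(h);k=1+st[1:,4].argmax()
    d=ray(cm,[ce[k]/7+[250,160]-.43],.10)[0,:2]
    box=cv2.boxPoints(r).mean(0)/1000
    v=box-d
    print(name,'square',(r[2]%90),r[1],'ctr',box.round(4),'dotpx',ce[k],'head dir',np.degrees(np.arctan2(v[1],v[0])).round(2),'len',np.linalg.norm(v).round(4))
for n in sys.argv[1:]: an(n)
E
python3 a.py t10 t11
```

```text
t10 square 52.07283401489258 (24.844131469726562, 24.433673858642578) ctr [0.5593 0.0872] dotpx [147.57803922 253.36313725] head dir -131.61 len 0.0501
t11 square 51.41658020019531 (25.29558563232422, 25.168926239013672) ctr [0.5594 0.0866] dotpx [152.43157011 248.10075567] head dir -133.59 len 0.0504
```

{"op": "carry_out", "data": {
  "motion": [0,0,0.0018,0.1,0.8,0,-1,0,0,0.0018,0.1,0.8,0,-1,0,0,0.0018,0.1,0.8,0,-1,0,0,0,0,0,0,-1,0,0,0,0,0,0,-1]
}}

```text
t: 17.55
tool_pos: [0.6416, 0.1623, 0.0981]
orientation: [-0.592, 1.791, -1.705]
force: [-4.0, 0.2, 1.1]
opening: 0.0257
```

```bash
python3 - <<'E'
from h import *
t=imaging.read_camera("top");cv2.imwrite("pics/t12.png",cv2.resize(t[160:240,250:350],None,fx=7,fy=7,interpolation=cv2.INTER_CUBIC))
E
python3 r.py; python3 a.py t12
```

```text
t 17.6 p [0.6416 0.1623 0.0981] r 0.114 azim 42.81 toolang -137.02 op 0.026
F [-4.5   0.21  1.38] radial 3.15 tang(toolz) -3.22 M [-0.28  1.11  0.44] ydir [ 0.079  0.08  -0.994]
torque est (Nm) about plug 0.803
t12 square 51.27330780029297 (25.020721435546875, 24.83320426940918) ctr [0.5596 0.0868] dotpx [158.22674934 242.83082374] head dir -136.35 len 0.05
```

The click has happened: torque fell from about 1.15 to 0.80 N m while the plug stopped turning and the head kept moving. I estimate the ring deviation at about 0.09 rad. One small nudge will put it safely past 0.06, well below 0.19.

{"op": "carry_out", "data": {
  "motion": [0,0,0.0014,0.08,0.7,0,-1,0,0,0.0014,0.08,0.7,0,-1,0,0,0,0,0,0,-1,0,0,0,0,0,0,-1,0,0,0,0,0,0,-1]
}}

```text
t: 18.1
tool_pos: [0.6439, 0.1599, 0.0981]
orientation: [-0.57, 1.807, -1.723]
force: [-4.6, 0.3, 0.4]
opening: 0.0254
```

```bash
python3 - <<'E'
from h import *
t=imaging.read_camera("top");cv2.imwrite("pics/t13.png",cv2.resize(t[160:240,250:350],None,fx=7,fy=7,interpolation=cv2.INTER_CUBIC))
E
python3 r.py; python3 a.py t13
```

```text
t 18.15 p [0.6439 0.1599 0.0981] r 0.1141 azim 41.16 toolang -138.58 op 0.026
F [-4.17 -0.08  1.1 ] radial 3.18 tang(toolz) -2.7 M [-0.36  1.05  0.3 ] ydir [ 0.081  0.078 -0.994]
torque est (Nm) about plug 0.603
t13 square 51.41657638549805 (24.93599510192871, 24.95427894592285) ctr [0.5595 0.0868] dotpx [160.74494283 241.86191733] head dir -137.31 len 0.0498
```

{"op": "carry_out", "data": {
  "motion": [0,0,-0.003,-0.17,-1.5,0,-1,0,0,-0.003,-0.17,-1.5,0,-1,0,0,-0.003,-0.17,-1.5,0,-1,0,0,-0.003,-0.17,-1.5,0,-1,0,0,-0.003,-0.17,-1.5,0,-1]
}}

```text
t: 18.65
tool_pos: [0.6317, 0.1717, 0.098]
orientation: [-0.684, 1.722, -1.626]
force: [-2.1, -2.9, 1.3]
opening: 0.0256
```

```bash
python3 - <<'E'
from h import *
t=imaging.read_camera("top");cv2.imwrite("pics/t14.png",cv2.resize(t[160:240,250:350],None,fx=7,fy=7,interpolation=cv2.INTER_CUBIC))
E
python3 r.py; python3 a.py t14
```

```text
t 18.7 p [0.6316 0.1718 0.098 ] r 0.1139 azim 49.78 toolang -130.2 op 0.0259
F [-1.43 -1.82  0.51] radial 2.31 tang(toolz) 0.09 M [-0.87  0.8   0.48] ydir [ 0.068  0.089 -0.994]
torque est (Nm) about plug 0.472
t14 square 52.35397720336914 (24.771928787231445, 24.606773376464844) ctr [0.5594 0.0872] dotpx [146.77214286 252.675     ] head dir -131.53 len 0.0503
```

{"op": "carry_out", "data": {
  "motion": [0.0005,0,-0.0014,-0.08,-0.7,0,-1,0,0,-0.001,-0.08,-0.7,0,-1,0,0,0,0,0,0,-1,0,0,0,0,0,0,-1,0,0,0,0,0,0,-1]
}}

```text
t: 19.2
tool_pos: [0.6302, 0.1728, 0.0984]
orientation: [-0.702, 1.705, -1.607]
force: [-1.5, -0.7, -0.2]
opening: 0.0257
```

```bash
python3 - <<'E'
from h import *
t=imaging.read_camera("top");cv2.imwrite("pics/t15.png",cv2.resize(t[160:240,250:350],None,fx=7,fy=7,interpolation=cv2.INTER_CUBIC))
E
python3 r.py; python3 a.py t15
```

```text
t 19.25 p [0.6302 0.1728 0.0983] r 0.1138 azim 50.62 toolang -128.76 op 0.0253
F [-2.13 -1.45  0.14] radial 2.47 tang(toolz) -0.75 M [-0.5   0.8  -0.05] ydir [ 0.068  0.091 -0.994]
torque est (Nm) about plug 0.031
t15 square 52.23832702636719 (24.766881942749023, 24.55687713623047) ctr [0.5593 0.0871] dotpx [145.35315985 255.38364312] head dir -130.49 len 0.0503
```

{"op": "carry_out", "data": {
  "motion": [0,-0.002,0,0,0,0,-1,-0.0003,-0.003,0,0,0,0,-1,-0.0003,-0.003,0,0,0,0,-1,-0.0004,-0.004,0,0,0,0,-1,-0.0004,-0.004,0,0,0,0,-1]
}}

```text
t: 19.75
tool_pos: [0.6282, 0.1723, 0.1111]
orientation: [-0.706, 1.708, -1.607]
force: [-1.1, -1.8, -8.1]
opening: 0.0259
```

```bash
python3 - <<'E'
from h import *
im=imaging.read_camera("scene")
cv2.imwrite("pics/sc15.png",cv2.resize(im[170:260,210:330],None,fx=6,fy=6,interpolation=cv2.INTER_CUBIC))
E
python3 r.py
```

```text
t 19.8 p [0.6284 0.1722 0.1119] r 0.1123 azim 51.14 toolang -128.8 op 0.0257
F [-1.53 -2.48 -8.34] radial 2.89 tang(toolz) 0.36 M [-0.31  0.33  0.12] ydir [ 0.064  0.091 -0.994]
torque est (Nm) about plug 0.082
```

View pics/sc15.png

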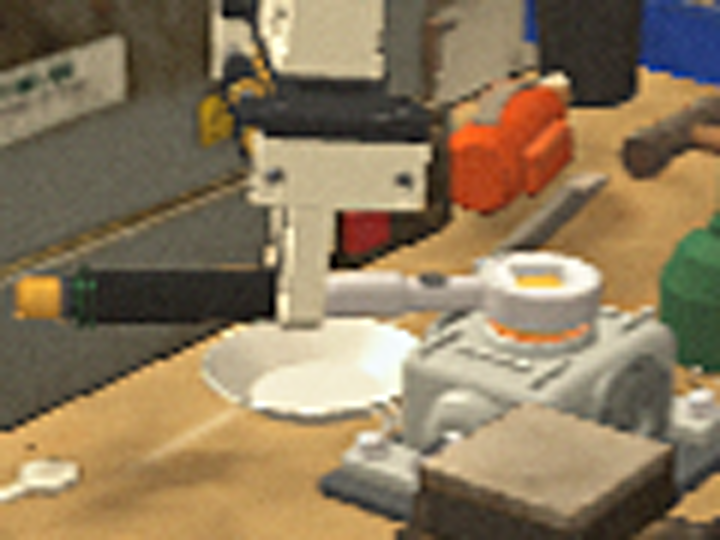

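{"op": "carry_out", "data": {
  "motion": [0.001,0,0,0,0,-2,-1,0.0005,0,0,0,0,-2,-1,0,0,0,0,0,-2,-1,0,-0.002,0,0,0,-0.6,-1,0,-0.003,0,0,0,0,-1]
}}

```text
t: 20.3
tool_pos: [0.6276, 0.1714, 0.1173]
orientation: [-0.818, 1.695, -1.687]
force: [-1.8, -3.4, -9.9]
opening: 0.0257
```

```bash
python3 - <<'E'
from h import *
im=imaging.read_camera("scene")
cv2.imwrite("pics/sc16.png",cv2.resize(im[170:260,210:330],None,fx=6,fy=6,interpolation=cv2.INTER_CUBIC))
E
python3 r.py
```

```text
t 20.35 p [0.6277 0.1712 0.1179] r 0.111 azim 51.1 toolang -128.81 op 0.0256
F [-2.87 -3.51 -8.71] radial 4.53 tang(toolz) -0.03 M [-0.29  0.39  0.24] ydir [-0.009  0.    -1.   ]
torque est (Nm) about plug 0.247
```

View pics/sc16.png

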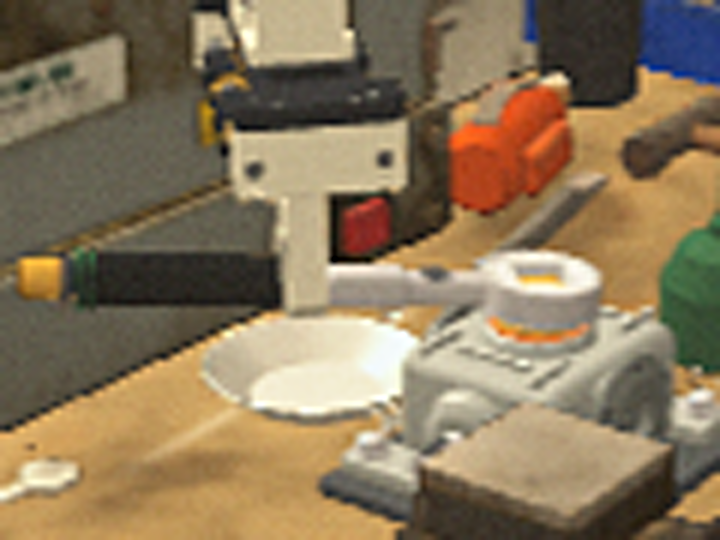

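```bash
python3 s.py .6297 .1721 .0998 -128.8
```

```text
t 20.35 [0.6277 0.1712 0.1179] F [-2.87 -3.51 -8.71] M [-0.29  0.39  0.24] op 0.0256
ang -128.80795062784796 ydir [-0.009  0.    -1.   ] q6 0.86
shift [-0.0021  0.0181  0.0011] rot [ 0.42 -0.01  0.32]
shift in target frame [-0.002   0.0181  0.001 ]
```

{"op": "carry_out", "data": {
  "motion": [-0.0005,0.005,0.0003,0.4,0,0.3,-1,-0.0005,0.005,0.0003,0,0,0,-1,-0.0005,0.004,0.0003,0,0,0,-1,-0.0005,0.003,0,0,0,0,-1,0,0,0,0,0,0,-1],
  "squeeze": 60
}}

```text
t: 20.85
tool_pos: [0.6305, 0.1724, 0.1053]
orientation: [-0.803, 1.688, -1.687]
force: [-5.2, -1.2, 0.5]
opening: 0.0257
```

```bash
python3 s.py .6297 .1721 .0998 -128.8; python3 r.py; python3 - <<'E'
from h import *
im=imaging.read_camera("scene")
cv2.imwrite("pics/sc17.png",cv2.resize(im[170:260,210:330],None,fx=6,fy=6,interpolation=cv2.INTER_CUBIC))
E
```

```text
t 20.85 [0.6305 0.1724 0.1053] F [-5.23 -1.24  0.52] M [-0.56  1.21  0.08] op 0.0257
ang -128.86829153269096 ydir [ 0.004  0.003 -1.   ] q6 0.87
shift [ 0.0007  0.0055 -0.0005] rot [-0.07 -0.07 -0.26]
shift in target frame [ 0.0007  0.0055 -0.0005]
t 20.85 p [0.6305 0.1724 0.1053] r 0.1137 azim 50.37 toolang -128.87 op 0.0257
F [-5.23 -1.24  0.52] radial 4.24 tang(toolz) -3.29 M [-0.56  1.21  0.08] ydir [ 0.004  0.003 -1.   ]
torque est (Nm) about plug 0.447
```

View pics/sc17.png

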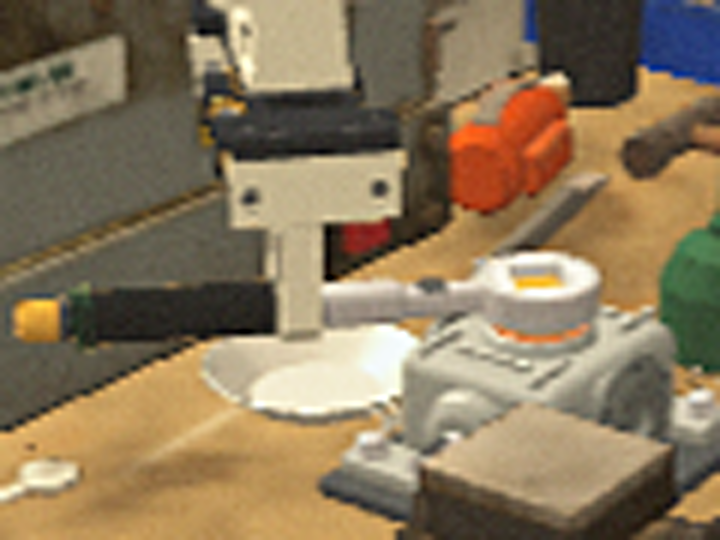

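{"op": "carry_out", "data": {
  "motion": [0.0012,0.003,-0.0008,0,0,0,-1,0,0.001,0,0,0,0,-1,0,0,0,0,0,0,-1,0,0,0,0,0,0,-1,0,0,0,0,0,0,-1]
}}

```text
t: 21.4
tool_pos: [0.6304, 0.1726, 0.1032]
orientation: [-0.799, 1.687, -1.686]
force: [-4.1, -0.1, 1.4]
opening: 0.0257
```

```bash
python3 r.py
```

```text
t 21.4 p [0.6304 0.1726 0.1032] r 0.1138 azim 50.49 toolang -128.86 op 0.0257
F [-4.08 -0.1   1.42] radial 2.64 tang(toolz) -3.11 M [-0.34  1.1  -0.04] ydir [ 0.007  0.004 -1.   ]
torque est (Nm) about plug 0.314
```

{"op": "carry_out", "data": {
  "motion": [0,0.001,0,0,0,0,-1,0,0.001,0,0,0,0,-1,0,0,0,0,0,0,-1,0,0,0,0,0,0,-1,0,0,0,0,0,0,-1],
  "squeeze": 4
}}

```text
t: 21.9
tool_pos: [0.6304, 0.1731, 0.0994]
orientation: [-0.799, 1.688, -1.685]
force: [-1.6, 1.0, -2.3]
opening: 0.0259
```

```bash
python3 r.py; python3 - <<'E'
from h import *
im=imaging.read_camera("scene")
cv2.imwrite("pics/sc18.png",cv2.resize(im[170:260,210:330],None,fx=6,fy=6,interpolation=cv2.INTER_CUBIC))
E
```

```text
t 21.9 p [0.6304 0.1731 0.0994] r 0.1142 azim 50.65 toolang -128.86 op 0.0259
F [-1.55  0.97 -2.3 ] radial 0.22 tang(toolz) -1.82 M [0.04 0.54 0.08] ydir [ 0.007  0.005 -1.   ]
torque est (Nm) about plug 0.286
```

View pics/sc18.png

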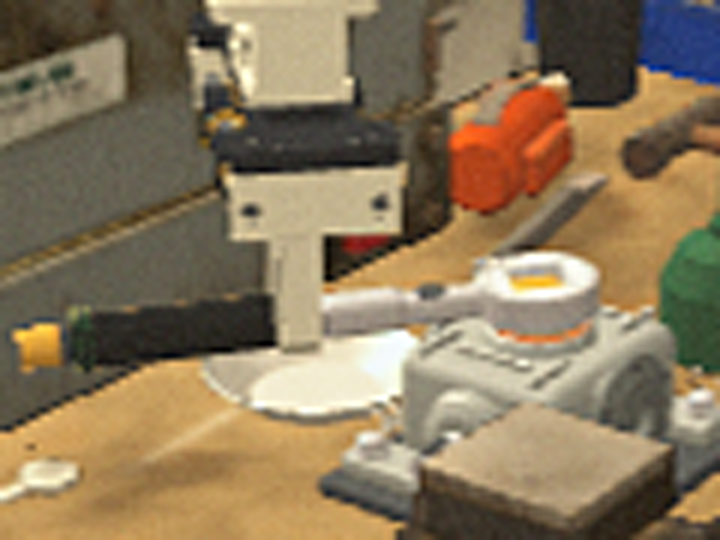

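{"op": "carry_out", "data": {
  "motion": [0,0,-0.0006,0,0,0,-1,0,0,0,0,0,0,-1,0,0,0,0,0,0,-1,0,0,0,0,0,0,-1,0,0,0,0,0,0,-1]
}}

```text
t: 22.45
tool_pos: [0.6302, 0.1732, 0.0995]
orientation: [-0.798, 1.687, -1.685]
force: [-1.4, 1.0, -2.6]
opening: 0.0259
```

{"op": "carry_out", "data": {
  "motion": [0,0,0,0,0,0,-1,0,0,0,0,0,0,-1,0,0,0,0,0,0,-1,0,0,0,0,0,-1,-1,0,-0.001,0,0,0,-0.5,-1],
  "squeeze": 60
}}

```text
t: 22.95
tool_pos: [0.63, 0.1734, 0.0996]
orientation: [-0.824, 1.684, -1.703]
force: [1.4, 0.8, -8.2]
opening: 0.0252
```

```bash
python3 r.py
```

```text
t 22.95 p [0.63   0.1734 0.0996] r 0.1142 azim 50.89 toolang -128.89 op 0.0252
F [ 1.36  0.78 -8.2 ] radial -1.46 tang(toolz) 0.57 M [ 0.65 -0.34  0.1 ] ydir [-0.01  -0.016 -1.   ]
torque est (Nm) about plug 0.037
```

{"op": "carry_out", "data": {
  "motion": [0,-0.002,0,0,0,-0.7,-1,0,-0.002,0,0,0,-0.5,-1,0,-0.002,0,0,0,-0.3,-1,0,-0.002,0,0,0,0,-1,0,-0.002,0,0,0,0,-1]
}}

```text
t: 23.45
tool_pos: [0.6291, 0.173, 0.1072]
orientation: [-0.858, 1.681, -1.724]
force: [-1.2, -1.8, -9.8]
opening: 0.0258
```

```bash
python3 r.py; python3 - <<'E'
from h import *
im=imaging.read_camera("scene")
cv2.imwrite("pics/sc19.png",cv2.resize(im[170:260,210:330],None,fx=6,fy=6,interpolation=cv2.INTER_CUBIC))
E
```

```text
t 23.45 p [0.6291 0.173  0.1072] r 0.1132 azim 51.13 toolang -128.87 op 0.0258
F [-1.23 -1.8  -9.76] radial 2.18 tang(toolz) 0.17 M [ 0.24 -0.22  0.19] ydir [-0.032 -0.041 -0.999]
torque est (Nm) about plug 0.17
```

View pics/sc19.png

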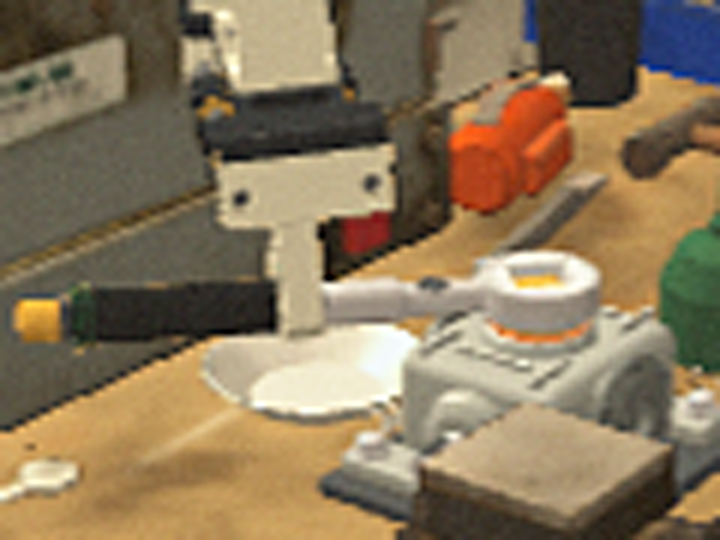

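```bash
python3 - <<'E'
from h import *
t=np.mean([imaging.read_camera("top").astype(float) for _ in range(3)],0).astype(np.uint8);cv2.imwrite("pics/t20.png",cv2.resize(t[160:240,250:350],None,fx=7,fy=7,interpolation=cv2.INTER_CUBIC))
cv2.imwrite("pics/t20z.png",cv2.resize(t[190:230,270:310],None,fx=15,fy=15,interpolation=cv2.INTER_CUBIC))
E
python3 r.py; python3 a.py t13 t15 t20
```

```text
t 23.65 p [0.6291 0.173  0.1074] r 0.1133 azim 51.13 toolang -128.88 op 0.0257
F [-2.1  -1.74 -8.26] radial 2.68 tang(toolz) -0.54 M [ 0.05 -0.04  0.19] ydir [-0.032 -0.041 -0.999]
torque est (Nm) about plug 0.25
t13 square 51.41657638549805 (24.93599510192871, 24.95427894592285) ctr [0.5595 0.0868] dotpx [160.74494283 241.86191733] head dir -137.31 len 0.0498
t15 square 52.23832702636719 (24.766881942749023, 24.55687713623047) ctr [0.5593 0.0871] dotpx [145.35315985 255.38364312] head dir -130.49 len 0.0503
t20 square 11.761289596557617 (25.531661987304688, 13.971796989440918) ctr [0.5614 0.0772] dotpx [136.2705036 263.8618705] head dir -118.65 len 0.0581
```

View pics/t20z.png

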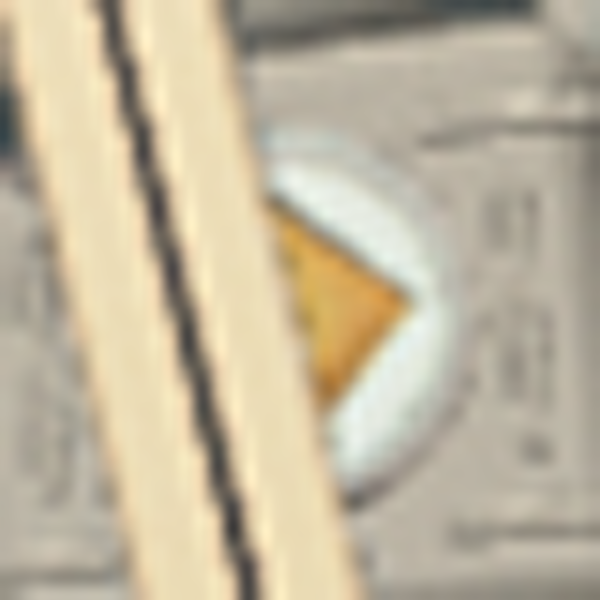

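{"op": "carry_out", "data": {
  "motion": [0,0.0025,0,0,0,1,-1,0,0.0025,0,0,0,1,-1,0,0.002,0,0,0,1,-1,0,0,-0.0015,0,-0.75,0,-1,0,0,-0.0015,0,-0.75,0,-1],
  "squeeze": 4
}}

```text
t: 24.15
tool_pos: [0.6278, 0.1748, 0.103]
orientation: [-0.817, 1.669, -1.667]
force: [-0.5, -1.0, -3.8]
opening: 0.026
```

```bash
python3 r.py
```

```text
t 24.15 p [0.6278 0.1748 0.103 ] r 0.1139 azim 52.21 toolang -127.32 op 0.026
F [-0.49 -1.03 -3.77] radial 1.12 tang(toolz) 0.24 M [-0.1   0.23  0.01] ydir [ 0.008  0.005 -1.   ]
torque est (Nm) about plug -0.021
```

{"op": "carry_out", "data": {
  "motion": [0,0.002,0,0,0,0,-1,0,0.001,0,0,0,0,-1,0,0,0,0,0,0,-1,0,0,0,0,0,0,-1,0,0,0,0,0,0,-1]
}}

```text
t: 24.65
tool_pos: [0.628, 0.1749, 0.1001]
orientation: [-0.817, 1.667, -1.667]
force: [-1.3, -1.0, -3.6]
opening: 0.0261
```

```bash
python3 r.py; python3 - <<'E'
from h import *
im=imaging.read_camera("scene");cm=imaging.camera_model("scene")
im=cv2.resize(im[180:260,205:325],None,fx=6,fy=6,interpolation=cv2.INTER_CUBIC)
s=robot.read_state();p=s['tool_pos'];u=(p[:2]-[.558,.0848]);u/=np.linalg.norm(u)
for zz,col in((.083,(0,0,255)),(.105,(0,255,0)),):
    P=[[.558+u[0]*r,.0848+u[1]*r,zz] for r in (.0925,.2075,.237)]
    q=((proj(cm,P)-[205,180]+.42)*6).astype(int); cv2.polylines(im,[q],False,col,1)
cv2.imwrite("pics/sc21.png",im)
E
```

```text
t 24.65 p [0.628  0.1749 0.1001] r 0.1141 azim 52.16 toolang -127.26 op 0.0261
F [-1.27 -1.03 -3.57] radial 1.59 tang(toolz) -0.39 M [-0.19  0.29 -0.05] ydir [ 0.009  0.004 -1.   ]
torque est (Nm) about plug -0.011
```

View pics/sc21.png

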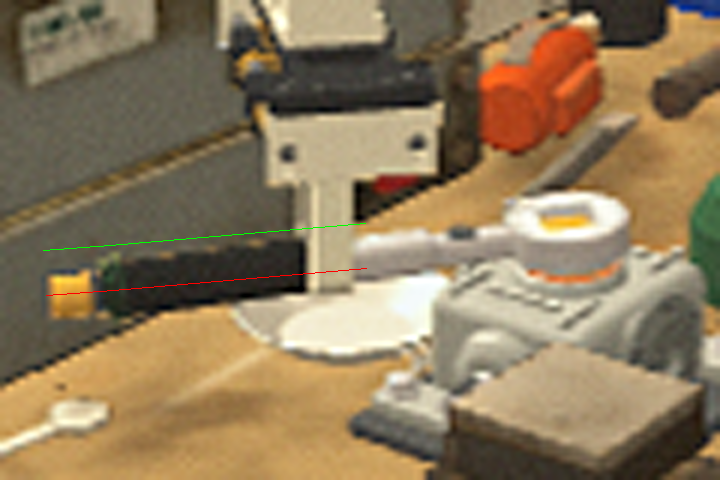

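{"op": "carry_out", "data": {
  "motion": [0,-0.0025,0,0,0,0,-1,0,-0.0025,0,0,0,0,-1,0,0,0,0,0,0,-1,0,0,0,0,0,0,-1,0,0,0,0,0,0,-1],
  "squeeze": 8
}}

```text
t: 25.2
tool_pos: [0.6279, 0.1748, 0.1053]
orientation: [-0.818, 1.668, -1.667]
force: [-0.8, -0.8, -4.2]
opening: 0.0263
```

```bash
cat > lv.py <<'E'
from h import *
import sys
im=imaging.read_camera("scene");cm=imaging.camera_model("scene")
im=cv2.resize(im[180:260,205:325],None,fx=6,fy=6,interpolation=cv2.INTER_CUBIC)
s=robot.read_state();p=s['tool_pos'];u=(p[:2]-[.558,.0848]);u/=np.linalg.norm(u)
dz=float(sys.argv[2]) if len(sys.argv)>2 else 0
for zz,col in((.083,(0,0,255)),(.105,(0,255,0)),):
    P=[[.558+u[0]*r,.0848+u[1]*r,zz+dz] for r in (.0925,.2075,.237)]
    q=((proj(cm,P)-[205,180]+.42)*6).astype(int); cv2.polylines(im,[q],False,col,1)
cv2.imwrite(f"pics/{sys.argv[1]}.png",im)
E
python3 lv.py sc22; python3 r.py
```

```text
t 25.25 p [0.6279 0.1749 0.1052] r 0.114 azim 52.19 toolang -127.27 op 0.0262
F [-0.79 -1.25 -4.33] radial 1.47 tang(toolz) 0.12 M [-0.17  0.21 -0.04] ydir [ 0.008  0.004 -1.   ]
torque est (Nm) about plug -0.06
```

View pics/sc22.png

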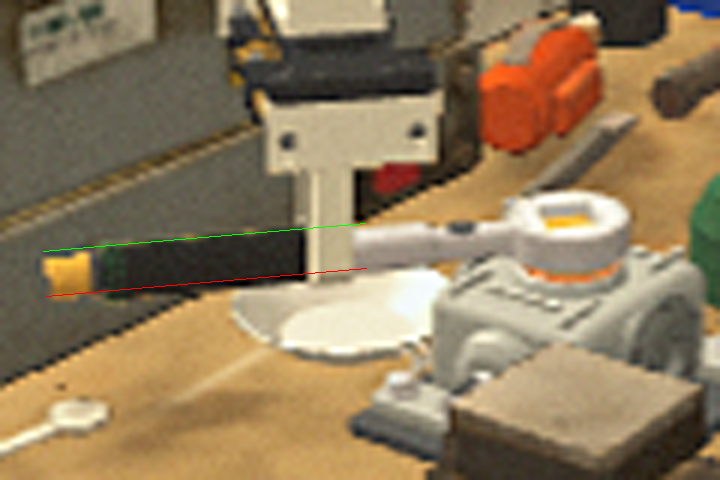

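The handle now lies level along the predicted lines, and the forces and torque are near zero. Next I'll grip hard and lift with a slight head-up bias.

{"op": "carry_out", "data": {
  "motion": [0.0004,0,0,0,0,0,-1,0,0,0,0,0,0,-1,0,-0.002,0,0,0,-0.8,-1,0,-0.003,0,0,0,-0.3,-1,0,-0.004,0,0,0,0,-1],
  "squeeze": 60
}}

```text
t: 25.75
tool_pos: [0.6279, 0.1752, 0.1145]
orientation: [-0.837, 1.664, -1.68]
force: [0.4, -0.4, -4.7]
opening: 0.0251
```

```bash
python3 r.py;python3 lv.py sc23 0.009
```

```text
t 25.75 p [0.6279 0.1752 0.1145] r 0.1143 azim 52.29 toolang -127.26 op 0.0251
F [ 0.39 -0.37 -4.7 ] radial 0.05 tang(toolz) 0.54 M [-0.01  0.11  0.01] ydir [-0.003 -0.011 -1.   ]
torque est (Nm) about plug -0.05
```

View pics/sc23.png

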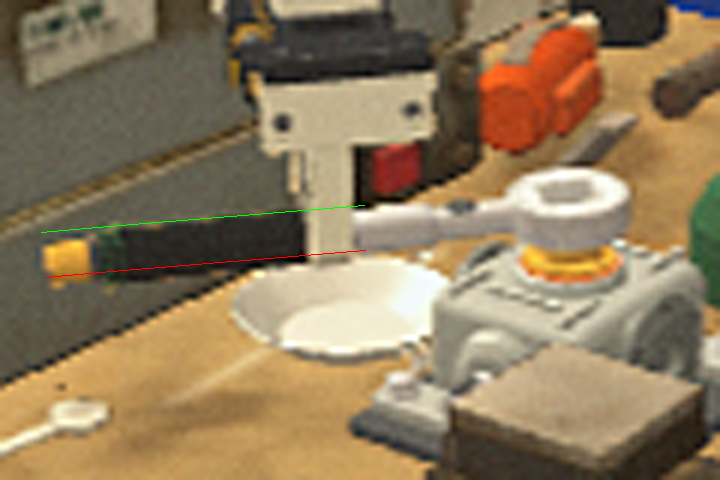

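{"op": "carry_out", "data": {
  "motion": [0,-0.02,0,0,0,0,-1,0,-0.02,0,0,0,0,-1,-0.022,-0.004,-0.032,0,-8.2,0,-1,-0.026,-0.002,-0.029,0,-8.2,0,-1,-0.03,-0.002,-0.025,0,-8.2,0,-1]
}}

```text
t: 26.3
tool_pos: [0.5929, 0.2836, 0.166]
orientation: [-1.106, 1.36, -1.378]
force: [0.7, 0.8, -4.6]
opening: 0.0254
```

{"op": "carry_out", "data": {
  "motion": [-0.033,0,-0.02,0,-8.2,0,-1,-0.036,0,-0.016,0,-8.2,0,-1,-0.038,0,-0.01,0,-8.2,0,-1,0,0,0,0,0,0,-1,0,0,0,0,0,0,-1]
}}

```text
t: 26.8
tool_pos: [0.5503, 0.4037, 0.1675]
orientation: [-1.319, 1.025, -1.039]
force: [0.6, 0.3, -4.3]
opening: 0.0257
```

```bash
python3 s.py .552 .397 .05 -78;python3 - <<'E'
from h import *
cv2.imwrite("pics/t24.png",cv2.resize(imaging.read_camera("top")[140:280,60:330],None,fx=2.9,fy=2.9,interpolation=cv2.INTER_CUBIC))
E
```

```text
t 26.8 [0.5503 0.4037 0.1675] F [ 0.59  0.33 -4.35] M [-0.03  0.03 -0.03] op 0.0257
ang -76.2778285589349 ydir [ 0.003 -0.01  -1.   ] q6 0.32
shift [ 5.700e-03  1.175e-01 -1.000e-04] rot [-0.06  1.72  0.58]
shift in target frame [0.0069 0.1175 0.0003]
```

View pics/t24.png

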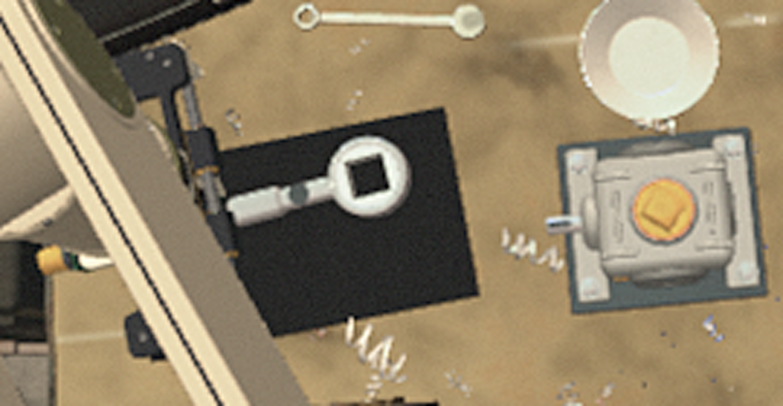

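{"op": "carry_out", "data": {
  "motion": [0.006,0.03,0,0,1.7,0.6,-1,0,0.035,0,0,0,0,-1,0,0.03,0,0,0,0,-1,0,0.015,0,0,0,0,-1,0,0,0,0,0,0,-1]
}}

```text
t: 27.35
tool_pos: [0.5568, 0.3931, 0.0578]
orientation: [-1.289, 1.06, -1.064]
force: [-0.7, -0.6, -4.0]
opening: 0.0256
```

```bash
python3 s.py .552 .397 .0265 -78;python3 - <<'E'
from h import *
cv2.imwrite("pics/sc25.png",cv2.resize(imaging.read_camera("scene")[230:330,150:300],None,fx=5,fy=5,interpolation=cv2.INTER_CUBIC))
E
```

```text
t 27.35 [0.5568 0.3931 0.0578] F [-0.66 -0.62 -3.97] M [-0.09  0.05 -0.01] op 0.0256
ang -78.73368338239813 ydir [ 0.006  0.003 -1.   ] q6 0.34
shift [-0.0047  0.0313 -0.0041] rot [-0.37 -0.73 -0.11]
shift in target frame [-0.0048  0.0313 -0.0039]
```

View pics/sc25.png

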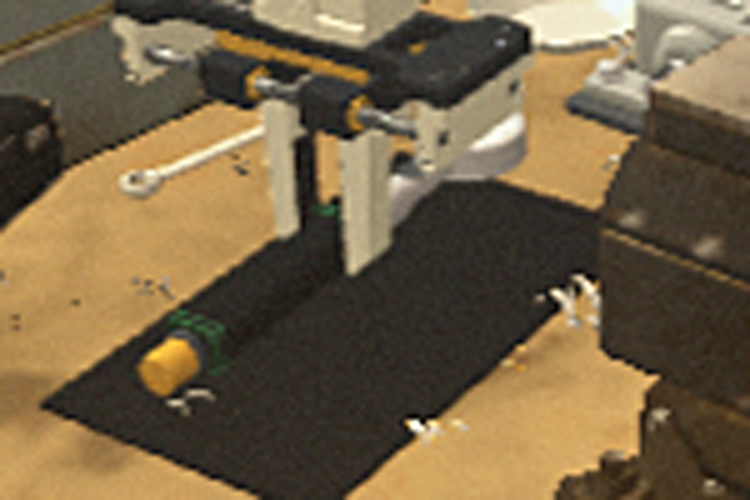

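{"op": "carry_out", "data": {
  "motion": [-0.003,0.009,-0.004,0,0,0,-1,0,0.008,0,0,0,0,-1,0,0.006,0,0,0,0,-1,0,0,0,0,0,0,-1,0,0,0,0,0,0,-1]
}}

```text
t: 27.9
tool_pos: [0.5564, 0.3976, 0.0407]
orientation: [-1.279, 1.056, -1.066]
force: [-0.2, -0.4, -4.5]
opening: 0.0253
```

```bash
python3 s.py .552 .397 .0265 -78
```

```text
t 27.9 [0.5564 0.3976 0.0407] F [-0.17 -0.39 -4.45] M [-0.01  0.09  0.  ] op 0.0253
ang -78.7886671038586 ydir [ 0.015  0.008 -1.   ] q6 0.35
shift [-0.0002  0.0142 -0.0047] rot [-0.92 -0.79 -0.3 ]
shift in target frame [-0.0003  0.0142 -0.0045]
```

{"op": "carry_out", "data": {
  "motion": [0,0.006,-0.003,-0.9,0,-0.3,-1,0,0.006,0,0,0,0,-1,0,0.004,0,0,0,0,-1,0,0,0,0,0,0,-1,0,0,0,0,0,0,-1]
}}

```text
t: 28.4
tool_pos: [0.5548, 0.398, 0.0259]
orientation: [-1.293, 1.063, -1.064]
force: [-1.0, -0.1, -0.4]
opening: 0.0258
```

```bash
python3 s.py .552 .397 .0265 -78
```

```text
t 28.4 [0.5548 0.398  0.0259] F [-1.04 -0.09 -0.39] M [0.08 0.35 0.14] op 0.0258
ang -78.77113085276436 ydir [ 0.002  0.001 -1.   ] q6 0.35
shift [ 0.0004 -0.0006 -0.0029] rot [-0.12 -0.77 -0.04]
shift in target frame [ 0.0004 -0.0006 -0.0029]
```

{"op": "carry_out", "data": {
  "motion": [0,0,0,0,0,0,-1,0,0,0,0,0,0,-1,0,0,0,0,0,0,0.3,0,0,0,0,0,0,0.3,0,0,0,0,0,0,0.3],
  "squeeze": 4
}}

```text
t: 28.9
tool_pos: [0.5558, 0.3986, 0.027]
orientation: [-1.291, 1.061, -1.064]
force: [0.0, -0.2, -0.5]
opening: 0.0453
```

{"op": "carry_out", "data": {
  "motion": [0,0,0,0,0,0,0.3,0,-0.02,0,0,0,0,0.3,0,-0.04,0,0,0,0,0.3,0,-0.05,0,0,0,0,0.3,0,-0.05,0,0,0,0,0.3]
}}

```text
t: 29.4
tool_pos: [0.5499, 0.395, 0.18]
orientation: [-1.309, 1.069, -1.062]
force: [0.7, 0.8, -0.2]
opening: 0.0607
```

{"op": "carry_out", "data": {
  "motion": [-0.03,-0.03,0,0,0,0,0.3,-0.04,0,0,0,0,0,0.3,-0.04,0,0,0,0,0,0.3,-0.03,0,0,0,0,0,0.3,0,0,0,0,0,0,0.3]
}}

```text
t: 29.9
tool_pos: [0.5277, 0.5391, 0.2272]
orientation: [-1.285, 1.064, -1.066]
force: [0.1, 0.1, 0.4]
opening: 0.0604
```

```bash
python3 s.py .552 .397 .2 -78;python3 - <<'E'
from h import *
cm=imaging.camera_model("top");im=imaging.read_camera("top")
for n in ("wrench_head","mat_top","dish","oiler","spanner","marker"):
    o=models.outline_of("top",n)
    if o:
        r=cv2.minAreaRect(cv2.findNonZero(o[0]['pixels'].astype(np.uint8)));print(n,round(o[0]['confidence'],2),np.round(r[0],1),np.round(r[1],1))
cv2.imwrite("pics/t30.png",cv2.resize(im[140:280,60:330],None,fx=2.9,fy=2.9,interpolation=cv2.INTER_CUBIC))
cv2.imwrite("pics/sc30.png",cv2.resize(imaging.read_camera("scene")[230:340,140:300],None,fx=5,fy=5,interpolation=cv2.INTER_CUBIC))
E
```

```text
t 29.9 [0.5277 0.5391 0.2272] F [0.12 0.11 0.35] M [-0.06  0.11 -0.07] op 0.0604
ang -78.99937883661114 ydir [ 0.006  0.006 -1.   ] q6 0.54
shift [ 0.1442  0.0265 -0.0034] rot [-0.43 -1.   -0.27]
shift in target frame [ 0.144   0.0272 -0.0058]
wrench_head 0.85 [156.6 215.7] [ 23.7 114.4]
mat_top 0.69 [162.7 220.5] [ 67.3 116.7]
dish 0.68 [284.1 157.8] [47.4 45.2]
oiler 0.68 [361.  207.5] [29.  31.8]
spanner 0.75 [195.  147.5] [11. 62.]
marker 0.84 [404.7 258.7] [ 7.5 54.1]
```

View pics/t30.png

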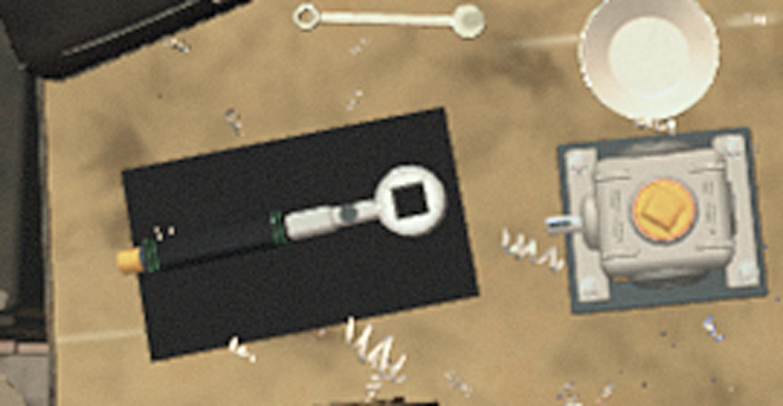

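View pics/sc30.png

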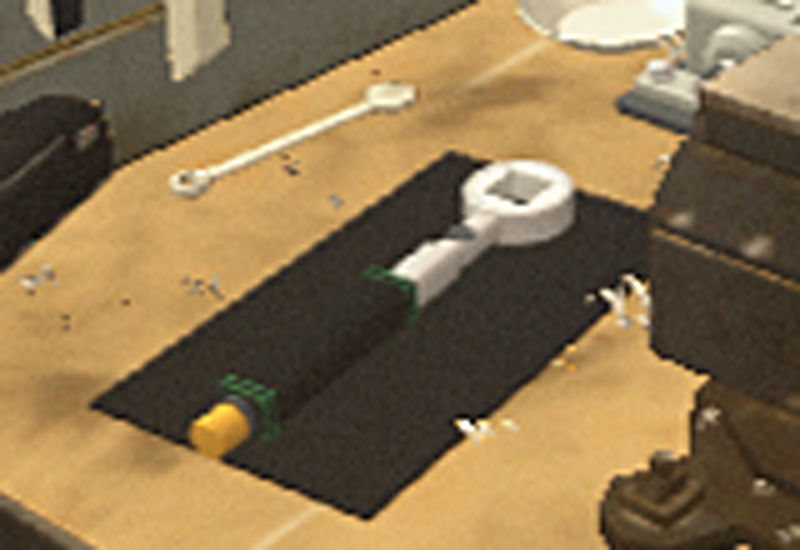

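The wrench lies flat on the mat with the ring square to the handle. The dish, oil can, spanner and marker show within about a pixel of where they started, and the arm is clear. Handing in.

```bash
python3 -c "
from plant import robot
print(robot.close_job(), robot.read_state()['t'])"
```

```text
the job is handed in; nothing more can be done
the job is handed in; nothing more can be done
```

I tightened the plug to the click, took the wrench off and laid it back flat on the mat. The job was handed in at about 30 s of the 59 s allowed. No verdict was given, so everything below rests on camera and force estimates.

- **Seating:** The first attempt to fit the ring stopped on the plug's crown. I lifted it, levelled the wrench and shifted it about 2 mm, and it then went fully down. Later pictures showed the handle drooping by about 2.6° while seated.
- **Click:** The estimated torque rose to about 1.15–1.2 N m, then fell to 0.8 and 0.6 while the plug stood still and the head turned on. I put the ring's deviation at about 0.11–0.15 rad and stopped there. The plug had turned about 15.5° from its starting position.
- **Lift-off:** The first two pulls stuck because the head did not rise and the wrench pitched in the grip. I lowered it, eased the grip, re-centred and levelled it, and it then came free. The estimated torque never went below about −0.06 N m, so I do not expect the plug was loosened.
- **Last checks:** The wrench lies flat on the mat, handle and head both over it, and the ring looks square with the handle. The dish, oil can, spanner and marker show within about a pixel of where they started. The gripper is open and clear of everything.
- **Not confirmed:** The washer squeeze could not be measured. In the pictures taken while backing off, the plug's angle read about 1° less tight than at the click. That is within what the measurement can resolve, and I did not measure the plug's angle again after taking the wrench off.

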